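Make up two table caddies from the stock

TASK

Make up the two table caddies from the things standing in a row along the front of the worktop: the long caddy gets the tall glass in its wide middle compartment, the shaker in one end compartment and a wooden mill in the other; the short caddy gets the small glass and the other mill, one in each compartment. Everything stands upright on the floor of its compartment, glasses upside down as they are now; tip nothing over, and leave the stout glass behind the caddies where it is.

Things in the scene. Friction and masses are not known exactly. Their poses are not given: they have to be found in the camera images.
- long_caddy: the long table caddy: an open wooden tray 246 mm long (its x), 92 mm wide (its y) and 18 mm high, with THREE compartments in a row along x, fixed to the worktop. Floor 6 mm thick, walls 5 mm thick, outer walls 18 mm high, dividers 15 mm. The middle compartment is 82 x 82 mm inside, centred at x = 0; the two end compartments are 72 mm (x) by 82 mm (y) inside, centred at x = -82 and +82 mm; all at y = 0. Origin at the centre of the underside, z up
- short_caddy: the short table caddy: the same make, 159 mm long (x), 92 mm wide (y), 18 mm high, with TWO compartments in a row along x, each 72 mm (x) by 82 mm (y) inside, centred at x = -38.5 and +38.5 mm, y = 0; floor 6 mm, walls 5 mm, outer walls 18 mm high, divider 15 mm; fixed to the worktop. Origin at the centre of the underside, z up
- tall_glass: the tall clear drinking glass, standing upside down (closed end up); round, 65 mm across, narrowing to about 62 mm in the upper half, 138 mm high; about 0.22 kg; origin at the centre of its underside, z up. In the row of stock
- shaker: the clear glass shaker with a grey domed cap; round, 44 mm across up to 66 mm high, cap 34 mm across, 90 mm high in all; about 0.1 kg; origin at the centre of its underside, z up. In the row of stock
- small_glass: the small clear glass, standing upside down; round, 50 mm across at the foot, about 45 mm across in the upper half, 63 mm high; about 0.07 kg; origin at the centre of its underside, z up. In the row of stock
- mill_1: one of two identical turned wooden mills with a small steel knob on top; round, 49 mm across, 130 mm high with the knob (the body and the head, up to 120 mm, are straight enough to grip; the head does not turn); about 0.16 kg; origin at the centre of its underside, z up. Either mill may go to either caddy. Starts somewhere in the row of stock along the front edge of the worktop, before the sink
- mill_2: one of two identical turned wooden mills with a small steel knob on top; round, 49 mm across, 130 mm high with the knob (the body and the head, up to 120 mm, are straight enough to grip; the head does not turn); about 0.16 kg; origin at the centre of its underside, z up. Either mill may go to either caddy. Starts somewhere in the row of stock along the front edge of the worktop, before the sink
- stout_glass: bystander, to be left alone: a stout clear glass upside down, 76 mm across, 86 mm high, behind the caddies; loose; origin at the centre of its underside, z up
- mug: bystander, to be left alone: a pale mug with dots and one handle, 92 x 127 x 93 mm high, behind the caddies; does not move; origin at the centre of the underside of its bounding box, z up
- mortar: bystander, to be left alone: a grey-veined marble mortar bowl, 131 mm across, 85 mm high, left of the caddies; does not move; origin at the centre of its underside, z up

How it is judged:
At the end, for the whole second after the job is handed in: Tall glass in the long caddy's middle, shaker and a mill in its ends, small glass and other mill in the short caddy: each on the floor (underside 2 to 10 mm up), within 21 mm of the compartment centre in x and y, tilt under 0.08 rad, at rest. Stout glass moved under 20 mm (x of tall_glass in the frame of long_caddy between -0.021 and 0.021 m and y of tall_glass in the frame of long_caddy between -0.021 and 0.021 m and ((((x of shaker in the frame of long_caddy between 0.061 and 0.103 m and y of shaker in the frame of long_caddy between -0.021 and 0.021 m and x of mill_1 in the frame of long_caddy between -0.103 and -0.061 m and y of mill_1 in the frame of long_caddy between -0.021 and 0.021 m) or (x of shaker in the frame of long_caddy between -0.103 and -0.061 m and y of shaker in the frame of long_caddy between -0.021 and 0.021 m and x of mill_1 in the frame of long_caddy between 0.061 and 0.103 m and y of mill_1 in the frame of long_caddy between -0.021 and 0.021 m)) and ((x of small_glass in the frame of short_caddy between 0.0175 and 0.0595 m and y of small_glass in the frame of short_caddy between -0.021 and 0.021 m and x of mill_2 in the frame of short_caddy between -0.0595 and -0.0175 m and y of mill_2 in the frame of short_caddy between -0.021 and 0.021 m) or (x of small_glass in the frame of short_caddy between -0.0595 and -0.0175 m and y of small_glass in the frame of short_caddy between -0.021 and 0.021 m and x of mill_2 in the frame of short_caddy between 0.0175 and 0.0595 m and y of mill_2 in the frame of short_caddy between -0.021 and 0.021 m))) or (((x of shaker in the frame of long_caddy between 0.061 and 0.103 m and y of shaker in the frame of long_caddy between -0.021 and 0.021 m and x of mill_2 in the frame of long_caddy between -0.103 and -0.061 m and y of mill_2 in the frame of long_caddy between -0.021 and 0.021 m) or (x of shaker in the frame of long_caddy between -0.103 and -0.061 m and y of shaker in the frame of long_caddy between -0.021 and 0.021 m and x of mill_2 in the frame of long_caddy between 0.061 and 0.103 m and y of mill_2 in the frame of long_caddy between -0.021 and 0.021 m)) and ((x of small_glass in the frame of short_caddy between 0.0175 and 0.0595 m and y of small_glass in the frame of short_caddy between -0.021 and 0.021 m and x of mill_1 in the frame of short_caddy between -0.0595 and -0.0175 m and y of mill_1 in the frame of short_caddy between -0.021 and 0.021 m) or (x of small_glass in the frame of short_caddy between -0.0595 and -0.0175 m and y of small_glass in the frame of short_caddy between -0.021 and 0.021 m and x of mill_1 in the frame of short_caddy between 0.0175 and 0.0595 m and y of mill_1 in the frame of short_caddy between -0.021 and 0.021 m)))) and height (world z) of tall_glass between 0.002 and 0.01 m and angle between each of tall_glass, shaker, small_glass, mill_1, mill_2's own z axis and vertical below 0.08 rad and linear speed of each of tall_glass, shaker, small_glass, mill_1, mill_2 below 0.02 m/s and contact force between each of tall_glass, shaker, small_glass, mill_1, mill_2 and the fingers below 0.1 N and height (world z) of shaker between 0.002 and 0.01 m and height (world z) of small_glass between 0.002 and 0.01 m and height (world z) of mill_1 between 0.002 and 0.01 m and height (world z) of mill_2 between 0.002 and 0.01 m and distance of stout_glass from where it was at the start of the episode below 0.02 m); the robot touches nothing.
It fails at once if one of the things for the caddies is tipped over (angle between any of tall_glass, shaker, small_glass, mill_1, mill_2's own z axis and vertical above 0.6 rad).
It fails at once if the stout glass is shifted by more than 20 mm or tipped (distance of stout_glass from where it was at the start of the episode above 0.02 m or angle between stout_glass's own z axis and vertical above 0.3 rad).
It also fails if it takes over 136 s, if anything falls off the work surface, if the arm or the gripper's body presses on something with over 40 N, if the wrist force passes 120 N, or if a joint passes its speed limit or range.

ROBOT

A 6-joint arm with a two-finger parallel gripper is mounted at the origin on a cart in front of the work surface, level with it; the furniture and walls round the work are solid. World frame = base frame: x ahead of the robot, y to its left, z up, the work surface at z = 0. Lengths are in m, angles in rad, forces in N, time in s.
With the tool pointing down it reaches from about 0.375 to 0.75 m from the base axis. Payload 9 kg.
Tool frame: the origin (TCP) lies where the fingers leave the gripper's body, on its centre line; the fingertips stand 73 mm ahead of it and the grasp point (between the pads) lies 54 mm ahead of it; z points along the fingers, y is the direction in which the jaws open and shut (so a half turn about z gives the same grasp; the last joint's range is limited). The gripper opens to 85 mm and grips with 20 to 120 N. Pads are 22 mm wide; open, the fingers measure 114 mm over their backs; the gripper's body (76 mm by 85 mm) begins 54 mm behind the grasp point. The pads swing forward as they close: fully open they stand 13 mm farther back than shut.
Start: joints at [-1.564, 0.104, 0.097, 1.564, 0, 1.353], TCP at [0.134, -0.585, 0.304] pointing down, gripper open.
Joint ranges: [-2.99, 2.99], [-0.84, 1.86], [-1.1, 1.16], [-1.84, 2.11], [-1.51, 1.56], [-3.14, 3.14]. Speed limits (rad/s): [2.22, 2.22, 2.57, 3.14, 3.14, 3.14].

INTERFACE

Orientations are given as a unit quaternion [w, x, y, z].
In Python, from rig import * gives the robot as it stands.
- The arm moves only by the shell command python3 -m handwheel 'ROWS' [FORCE]. ROWS is a JSON object of lists of equal length, an entry for each row: "grip": the opening, from -1 (shut) to 1 (fully open); "translation": the shift along the tool's x, y, z in cm, a list of three; "angular": the turn, a rotation vector about the tool's x, y, z in rad, a list of three. A call has 1 to 10 rows; each row shifts and turns the pose as measured when the row begins, along the tool's axes as they then stand; what a row does not reach is not made up. A row lasts 1/12 s, in which the tool goes at most 41.7 mm and 7.16 degrees, less where a joint would pass 70% of its speed; a pose out of reach is approached as far as the arm can. A call is refused whole if a number of a shift passes 4.17 or a number of a turn 0.125, either way. A call with a gripper value outside its range is refused whole. The fingers move at their own pace and stop on an object; FORCE is the grip in N (left out, the last holds). Time passes only in rows, so rows that do not move let the fingers close. It gives the time, the measured TCP pose, the force and the opening at its end, in the units of the state.
- read_state(): the state, without advancing time (a new reading comes with each control period).
- read_camera(name): name is "side" or "top"; returns a dict with "pixels" (480x640x3 uint8, red, green, blue), "intrinsics" (3x3 intrinsics, pixels), "cam_to_world" (4x4, takes a point from camera to world coordinates). Camera axes: x right, y up, looking along -z (the intrinsics and any distortion apply to the point x, -y, -z); pixel columns grow to the right and rows downward; lengths in m; the calibration is good to about 2 mm. A picture is of the moment at which its call begins. There is no depth.
- sign_off(): hands the job in, once; it reports no verdict.
Trained networks look in the newest picture that a camera, given by its name, has taken for a name from the list of things; names that differ only in an ending like _2 or _b are one class to them, and where a whole thing is asked for, a point or a joint stands for the part that bears it (a point fixed in the world has none). Each returns a list of dicts, best first, with "p" (0 to 1); they miss things now and then, are a little off and sometimes report something else, mostly with a low value. They report only what shows in the picture. A call takes as long as a camera call.
- spot_in(camera, label): "bbox" ([left, top, width, height] in pixels, round what is visible of it).
- outline_of(camera, label): "region" (480x640 bool, what is visible of it) and "bbox" ([left, top, width, height] in pixels, round what is visible of it).
- place_of(camera, label): "position" ([column, row] in pixels: a listed point, or the origin of a listed thing).
The state is a dict: "time": time; "qpos": joint angles; "joint_velocities": joint speeds; "tau": joint torques, N m; "tcp_pos": TCP position; "tcp_rot": TCP orientation; "contact_force": force on the tool from outside, world axes, zero at the start; "wrist_torque": the same for the moment, N m; "opening": finger opening in m.
Only numpy, scipy, OpenCV 4.12 (cv2) and the standard library are available. Lean on these libraries where they do the work, as an engineer would, in place of code of your own. Each camera call takes 0.05 s, during which the arm holds its last target.

## Working session

There is one attempt and no reset: what is moved stays moved. The work goes in short steps, Python scripts to look and compute and a shell command to move; the robot and the scene stay as the last step left them, time stands still between calls to the robot, and variables do not carry over. Pictures are saved under pics/ and viewed, and the job is handed in when it is done.

```bash
mkdir -p pics; ls
python3 - <<'E'
from rig import *
import cv2
print(read_state())
for c in ("side","top"):
    r=read_camera(c)
    cv2.imwrite(f"pics/{c}0.png",r["pixels"][:,:,::-1])
    print(c,r["intrinsics"],r["cam_to_world"], [k for k in r])
E
```

```text
pics
{'time': 0.0, 'qpos': array([-1.56370369e+00,  1.04662596e-01,  9.64270911e-02,  1.56390127e+00,
        2.37165095e-05,  1.35312122e+00]), 'joint_velocities': array([ 0.00033948,  0.00024695, -0.00040287,  0.00064476, -0.00175288,
        0.00050399]), 'tau': array([ 4.24037382e-03, -5.56933594e+01,  5.03645360e+01,  1.71440828e-02,
       -4.68338055e-05, -3.92511090e-07]), 'tcp_pos': array([ 0.13375547, -0.58464361,  0.30312054]), 'tcp_rot': array([-6.65265402e-04,  9.93691354e-01,  1.12147422e-01,  8.22309089e-05]), 'contact_force': array([0.03226631, 0.27147534, 0.13999887]), 'wrist_torque': array([-0.00346377, -0.01457753, -0.00844456]), 'opening': 0.08533719885421677}
side [[613.26265755   0.         320.95900013]
 [  0.         613.26265755 249.41146005]
 [  0.           0.           1.        ]] [[-0.85646173  0.33019398 -0.39679371 -0.12265495]
 [-0.51612507 -0.53375822  0.66986347  1.23816343]
 [ 0.00939298  0.77850761  0.62756488  1.15494304]
 [ 0.          0.          0.          1.        ]] ['pixels', 'intrinsics', 'cam_to_world']
top [[485.25293369   0.         319.52916023]
 [  0.         485.25293369 237.41972154]
 [  0.           0.           1.        ]] [[-0.43353564  0.81016031 -0.39457208 -0.0610895 ]
 [-0.90106649 -0.38428189  0.20101397  0.37548592]
 [ 0.01122664  0.4426824   0.89660819  1.50017974]
 [ 0.          0.          0.          1.        ]] ['pixels', 'intrinsics', 'cam_to_world']
```

View pics/side0.png

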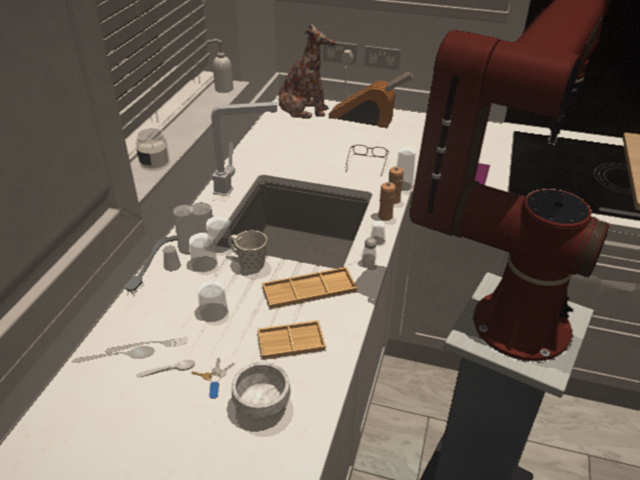

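View pics/top0.png

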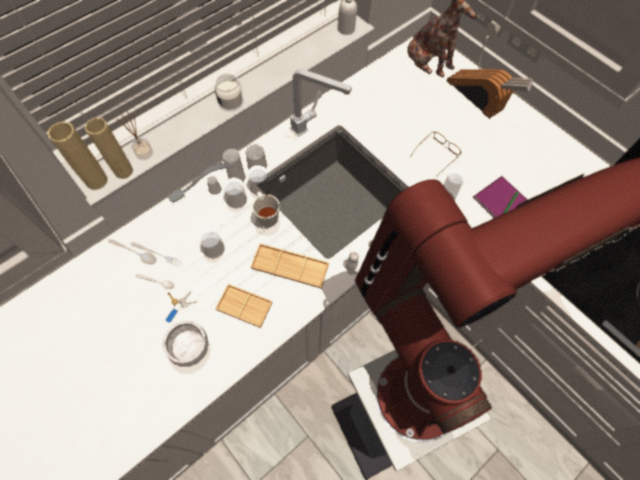

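The side view shows the row: shaker (370,250), small glass (378,231), mills (387,202) and (396,184), tall glass (405,166), long caddy (310,287), short caddy (291,339), stout glass (212,302). In the top view the arm hides most of the row.

```bash
cat > h.py <<'E'
from rig import *
import cv2, numpy as np
CAM={}
def cam(c):
    r=read_camera(c); CAM[c]=r; return r
def proj(c,P):
    r=CAM[c]; T=np.linalg.inv(r["cam_to_world"]); p=T[:3,:3]@np.array(P,float)+T[:3,3]
    k=r["intrinsics"]; return np.array([k[0,0]*p[0]/-p[2]+k[0,2], k[1,1]*-p[1]/-p[2]+k[1,2]])
def plane(c,uv,z):
    r=CAM[c]; k=r["intrinsics"]; T=r["cam_to_world"]
    d=T[:3,:3]@np.array([(uv[0]-k[0,2])/k[0,0], -(uv[1]-k[1,2])/k[1,1], -1])
    o=T[:3,3]; return o+d*(z-o[2])/d[2]
E
python3 - <<'E'
from h import *
np.set_printoptions(precision=4,suppress=True)
zo={}
for c in("side","top"):
    cam(c)
    for n in ["tall_glass","shaker","small_glass","mill_1","stout_glass","mug","mortar","long_caddy","short_caddy"]:
        for d in place_of(c,n)[:3]:
            if d["p"]>.2: print(c,n,"place",round(d["p"],2),np.array(d["position"]),plane(c,d["position"],0)[:2])
        for d in outline_of(c,n)[:3]:
            if d["p"]>.2: print(c,n,"outl",round(d["p"],2),d["bbox"],int(d["region"].sum()))
r=CAM["side"]["pixels"]
cv2.imwrite("pics/side_zoom.png",cv2.resize(r[130:380,180:440,::-1],None,fx=2.4,fy=2.4,interpolation=cv2.INTER_CUBIC)[:600,:800])
E
```

```text
side tall_glass place 0.84 [404.7 184.1] [ 0.5469 -0.4563]
side tall_glass outl 0.81 [393.9, 146.0, 19.1, 48.2] 608
side shaker place 0.87 [365.2 264.6] [ 0.4615 -0.0021]
side shaker outl 0.72 [359.2, 237.9, 17.7, 29.8] 376
side small_glass place 0.65 [374.9 241.5] [ 0.4874 -0.1143]
side small_glass outl 0.59 [368.6, 222.1, 18.2, 25.4] 297
side mill_1 place 0.85 [386.7 215.4] [ 0.5174 -0.2561]
side mill_1 place 0.59 [389.7 199.8] [ 0.5486 -0.3418]
side mill_1 outl 0.88 [380.8, 182.3, 16.0, 40.1] 538
side mill_1 outl 0.72 [386.8, 167.8, 17.5, 36.8] 359
side stout_glass place 0.94 [214.1 313.8] [0.7081 0.3871]
side stout_glass place 0.61 [263.6 405.2] [0.4267 0.5588]
side stout_glass outl 0.66 [198.5, 281.0, 29.1, 41.9] 1059
side mug place 0.61 [247.1 259.1] [0.7687 0.1584]
side mug outl 0.91 [230.7, 226.8, 36.4, 44.9] 1079
side mortar place 0.92 [258.4 404. ] [0.4388 0.5623]
side mortar outl 0.56 [229.9, 361.1, 60.9, 59.1] 2933
side long_caddy outl 0.57 [263.1, 267.5, 92.1, 41.1] 2441
side short_caddy place 0.74 [376.1 242.3] [ 0.4824 -0.1127]
side short_caddy place 0.63 [291.5 342.5]
[... 254 characters left out ...]
 outl 0.73 [350.2, 254.6, 10.3, 18.3] 190
top stout_glass place 0.96 [214.  245.1] [0.7271 0.3772]
top stout_glass place 0.29 [266.6 215.4] [0.7569 0.1701]
top stout_glass outl 0.92 [199.9, 226.6, 26.5, 34.2] 595
top stout_glass outl 0.29 [251.9, 244.9, 76.7, 44.7] 1981
top mug place 0.8 [266.4 218.2] [0.7469 0.1751]
top mug outl 0.65 [249.8, 191.8, 30.6, 37.4] 765
top mortar place 0.74 [189.9 349.9] [0.4218 0.5682]
top mortar outl 0.66 [161.2, 323.8, 47.2, 40.9] 1575
top long_caddy place 0.61 [288.4 265.3] [0.5499 0.1786]
top long_caddy outl 0.95 [250.9, 244.0, 79.3, 44.9] 2025
top short_caddy place 0.72 [249.1 307. ] [0.4713 0.3519]
top short_caddy outl 0.58 [218.1, 286.3, 53.0, 38.4] 1372
```

View pics/side_zoom.png

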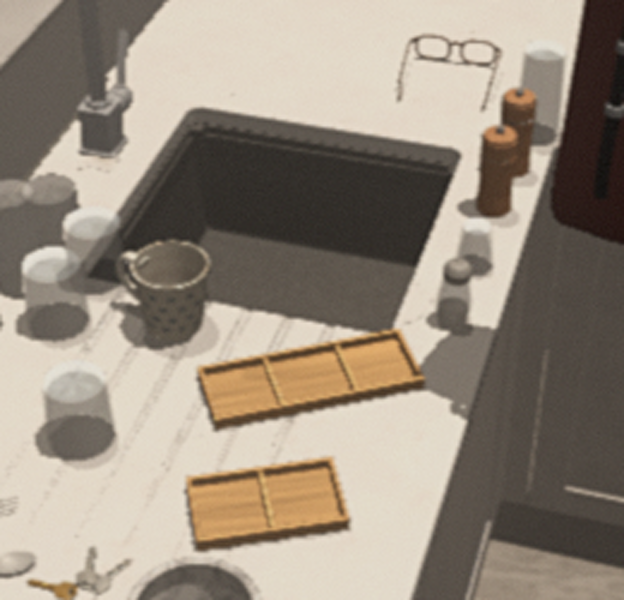

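```bash
cat >> h.py <<'E'
from scipy.optimize import minimize
def hullmask(c,pts):
    q=np.array([proj(c,p) for p in pts]); S=8
    h=cv2.convexHull((q*16*4).astype(np.int32).reshape(-1,1,2))
    m=np.zeros((480*4,640*4),np.uint8); cv2.fillConvexPoly(m,h,255,shift=4)
    return cv2.resize(m,(640,480),interpolation=cv2.INTER_AREA)/255.
def cyl(x,y,prof):
    a=np.linspace(0,2*np.pi,24,endpoint=False)
    return [(x+r*np.cos(t),y+r*np.sin(t),z) for r,z in prof for t in a]
def box(x,y,th,L,W,H=.018):
    c,s=np.cos(th),np.sin(th)
    return [(x+c*u-s*v,y+s*u+c*v,z) for u in(-L/2,L/2) for v in(-W/2,W/2) for z in(0,H)]
PROF=dict(tall_glass=[(.0325,0),(.0325,.069),(.031,.138)],shaker=[(.022,0),(.022,.066),(.017,.07),(.017,.08),(.008,.09)],
 small_glass=[(.025,0),(.0225,.032),(.0225,.063)],mill_1=[(.0245,0),(.0245,.12),(.006,.13)],stout_glass=[(.038,0),(.038,.086)],mortar=[(.0655,0),(.0655,.085)])
def fit(masks,f,x0,steps):
    # masks: dict cam->bool
    def cost(p):
        e=0
        for c,m in masks.items():
            g=hullmask(c,f(p)); e+=np.abs(g-m).sum()/m.sum()
        return e
    sim=[np.array(x0,float)]+[np.array(x0,float)+np.eye(len(x0))[i]*steps[i] for i in range(len(x0))]
    r=minimize(cost,x0,method="Nelder-Mead",options=dict(initial_simplex=np.array(sim),xatol=2e-4,fatol=1e-3,maxiter=150))
    return r.x,r.fun
E
cat > fit0.py <<'E'
from h import *
np.set_printoptions(precision=4,suppress=True)
G=dict(tall_glass=(.55,-.455),shaker=(.46,-.005),small_glass=(.487,-.114),mill_1=(.517,-.256),stout_glass=(.715,.382),mortar=(.43,.565),long_caddy=(.55,.178,-1.9),short_caddy=(.474,.358,-1.9))
for c in("side","top"): cam(c)
for n,g in G.items():
    M={}
    for c in("side","top"):
        for k,d in enumerate([d for d in outline_of(c,n) if d["p"]>.4]):
            u=plane(c,(d["bbox"][0]+d["bbox"][2]/2,d["bbox"][1]+d["bbox"][3]/2),.04)
            if n!="mill_1" and np.hypot(*(u[:2]-g[:2]))>.06: continue
            M[c,k]=d["region"]
    for (c,k),m in M.items():
        if "caddy" in n:
            L=.246 if n[0]=="l" else .159
            best=min((fit({c:m},lambda p:box(*p,L,.092),(g[0],g[1],t),(.01,.01,.1)) for t in(-1.2,-1.9)),key=lambda r:r[1])
        else:
            gg=(.548,-.342) if k==1 else g
            best=fit({c:m},lambda p:cyl(*p,PROF[n]),gg,(.01,.01))
        print(n,c,k,best[0],round(best[1],3))
E
python3 fit0.py
```

```text
tall_glass side 0 [ 0.5471 -0.4449] 0.357
tall_glass top 0 [ 0.5509 -0.4459] 0.766
shaker side 0 [ 0.457  -0.0122] 0.2
shaker top 1 [0.7418 0.0106] 2.418
small_glass side 0 [ 0.4845 -0.1255] 0.344
mill_1 side 0 [ 0.5194 -0.2484] 0.142
mill_1 side 1 [ 0.5381 -0.3469] 0.633
stout_glass side 0 [0.7131 0.3827] 0.109
stout_glass top 0 [0.7131 0.3814] 0.165
mortar side 0 [0.4409 0.5468] 0.249
mortar top 0 [0.4327 0.5666] 0.218
long_caddy side 0 [ 0.5449  0.1752 -2.3088] 0.049
long_caddy top 1 [ 0.5423  0.1761 -2.3069] 0.042
short_caddy side 0 [ 0.4807  0.3639 -2.4036] 0.066
short_caddy top 0 [ 0.4798  0.3641 -2.3848] 0.04
```

Caddy fits agree between the cameras to within 3 mm. The arm hides the row from the top camera, so I'll turn the tool and swing the arm round to look again.

```bash
cat > plan.py <<'E'
# plan.py x y z yaw_deg : what is left to go, in tool axes (cm, rad), tool pointing down with tool-x at yaw
import sys, numpy as np
from rig import *
from scipy.spatial.transform import Rotation as R
np.set_printoptions(precision=3,suppress=True)
s=read_state(); q=s["tcp_rot"]; r=R.from_quat([q[1],q[2],q[3],q[0]])
x,y,z,yaw=map(float,sys.argv[1:5])
t=R.from_euler("z",yaw,degrees=True)*R.from_euler("x",180,degrees=True)
d=np.array([x,y,z])-s["tcp_pos"]
print("t",round(s["time"],2),"tcp",s["tcp_pos"],"yaw",np.degrees(np.arctan2(*r.as_matrix()[[1,0],0])).round(1),"open",round(s["opening"],4),"F",s["contact_force"],"q",s["qpos"])
print("turn (tool)",(r.inv()*t).as_rotvec())
print("shift now(cm)",r.inv().apply(d)*100," after turning:",t.inv().apply(d)*100)
E
python3 -m handwheel '{"grip":[1,1,1,1,1,1,1,1,1,1],"translation":[[0,0,0],[0,0,0],[0,0,0],[0,0,0],[0,0,0],[0,0,0],[0,0,0],[0,0,0],[0,0,0],[0,0,0]],"angular":[[0,0,-0.12],[0,0,-0.12],[0,0,-0.12],[0,0,-0.12],[0,0,-0.12],[0,0,-0.12],[0,0,-0.12],[0,0,-0.12],[0,0,-0.12],[0,0,-0.12]]}' 40
python3 plan.py 0.5 -0.2 0.3 101.3
```

```text
time: 3.73
tcp_pos: [0.1337, -0.5849, 0.3039]
tcp_rot: [0.0, 0.742, 0.67, -0.0]
contact_force: [0.4, 0.2, 0.5]
opening: 0.0855
t 3.73 tcp [ 0.134 -0.585  0.304] yaw 84.2 open 0.0855 F [0.367 0.191 0.471] q [-1.564  0.104  0.097  1.564  0.     0.109]
turn (tool) [ 0.     0.    -0.299]
shift now(cm) [42.01  32.529  0.391]  after turning: [30.569 43.457  0.393]
```

```bash
python3 -m handwheel '{"grip":[1,1,1,1,1,1,1,1,1,1],"translation":[[0,0,0],[0,0,0],[0,0,0],[1.9,2.7,0],[1.9,2.7,0],[1.9,2.7,0],[1.9,2.7,0],[1.9,2.7,0],[1.9,2.7,0],[1.9,2.7,0]],"angular":[[0,0,-0.1],[0,0,-0.1],[0,0,-0.1],[0,0,0],[0,0,0],[0,0,0],[0,0,0],[0,0,0],[0,0,0],[0,0,0]]}'
python3 -m handwheel '{"grip":[1,1,1,1,1,1,1,1,1],"translation":[[1.9,2.7,0],[1.9,2.7,0],[1.9,2.7,0],[1.9,2.7,0],[1.9,2.7,0],[1.9,2.7,0],[1.9,2.7,0],[1.9,2.7,0],[1.9,2.7,0]],"angular":[[0,0,0],[0,0,0],[0,0,0],[0,0,0],[0,0,0],[0,0,0],[0,0,0],[0,0,0],[0,0,0]]}'
python3 plan.py 0.36 0.35 0.32 101.3
```

```text
time: 4.57
tcp_pos: [0.2898, -0.411, 0.3018]
tcp_rot: [-0.0, 0.627, 0.779, -0.0]
contact_force: [0.7, -0.3, -0.4]
opening: 0.0853
time: 5.32
tcp_pos: [0.499, -0.1794, 0.3033]
tcp_rot: [0.002, 0.628, 0.778, -0.001]
contact_force: [0.3, -0.9, 0.2]
opening: 0.0854
t 5.32 tcp [ 0.499 -0.179  0.303] yaw 102.2 open 0.0854 F [ 0.294 -0.936  0.25 ] q [-0.591 -0.114 -0.121  1.559 -0.002  0.766]
turn (tool) [0.002 0.005 0.016]
shift now(cm) [54.67  -2.37  -1.935]  after turning: [54.634 -3.254 -1.667]
```

```bash
python3 -m handwheel '{"grip":[1,1,1,1,1,1,1,1,1,1],"translation":[[3.6,0,-0.1],[3.6,0,-0.1],[3.6,0,-0.1],[3.6,-0.2,-0.1],[3.6,-0.2,-0.1],[3.6,-0.2,-0.1],[3.6,-0.2,-0.1],[3.6,-0.2,-0.1],[3.6,-0.2,-0.1],[3.6,-0.2,-0.1]],"angular":[[0,0,0],[0,0,0],[0,0,0],[0,0,0],[0,0,0],[0,0,0],[0,0,0],[0,0,0],[0,0,0],[0,0,0]]}'
python3 -m handwheel '{"grip":[1,1,1,1,1,1],"translation":[[3.6,-0.4,0],[3.6,-0.4,0],[3.6,-0.4,0],[3.6,-0.4,0],[3.6,-0.4,0],[0,0,0]],"angular":[[0,0,0],[0,0,0],[0,0,0],[0,0,0],[0,0,0],[0,0,0]]}'
python3 - <<'E'
from h import *
np.set_printoptions(precision=4,suppress=True)
G=dict(tall_glass=(.55,-.45),shaker=(.458,-.009),small_glass=(.487,-.12),mill_1=(.517,-.252))
cam("top");cam("side")
for c in ("top","side"): cv2.imwrite(f"pics/{c}1.png",CAM[c]["pixels"][:,:,::-1])
c="top"
for n,g in G.items():
    for d in place_of(c,n)[:3]:
        if d["p"]>.2: print(c,n,"place",round(d["p"],2),np.array(d["position"]),plane(c,d["position"],0)[:2])
    for k,d in enumerate([d for d in outline_of(c,n) if d["p"]>.4]):
        u=plane(c,(d["bbox"][0]+d["bbox"][2]/2,d["bbox"][1]+d["bbox"][3]/2),.04)[:2]
        best=fit({c:d["region"]},lambda p:cyl(*p,PROF[n]),u,(.01,.01))
        print(n,d["bbox"],u,best[0],round(best[1],3))
E
```

```text
time: 6.15
tcp_pos: [0.4069, 0.1841, 0.3096]
tcp_rot: [0.001, 0.628, 0.778, 0.0]
contact_force: [0.9, -1.1, 1.1]
opening: 0.0852
time: 6.65
tcp_pos: [0.3422, 0.3689, 0.3109]
tcp_rot: [0.002, 0.626, 0.78, 0.003]
contact_force: [-0.2, 0.0, 0.3]
opening: 0.0857
top tall_glass place 0.65 [448.2 195. ] [ 0.5538 -0.4554]
tall_glass [440.6, 169.9, 24.6, 33.7] [ 0.5593 -0.4669] [ 0.5473 -0.4408] 0.174
tall_glass [163.7, 323.4, 41.5, 42.1] [0.4316 0.5725] [0.4148 0.5852] 0.532
top shaker place 0.76 [353.3 267.7] [ 0.4488 -0.014 ]
shaker [348.0, 256.2, 12.1, 13.8] [ 0.4486 -0.0133] [ 0.4586 -0.0118] 0.27
top small_glass place 0.72 [378. 246.] [ 0.4838 -0.1275]
small_glass [371.6, 236.5, 12.4, 14.8] [ 0.4764 -0.1172] [ 0.4799 -0.1201] 0.292
small_glass [218.9, 299.6, 44.4, 23.3] [0.455  0.3802] [ 1.1702 -1.8195] 1.0
top mill_1 place 0.77 [424.7 212.1] [ 0.5294 -0.3416]
top mill_1 place 0.69 [214.5 246.1] [0.7228 0.377 ]
top mill_1 place 0.6 [405.7 224.9] [ 0.5139 -0.2546]
mill_1 [398.6, 202.6, 19.9, 27.6] [ 0.523  -0.2633] [ 0.5159 -0.2453] 0.155
mill_1 [420.1, 190.1, 15.8, 26.0] [ 0.5396 -0.3516] [ 0.5358 -0.3442] 0.106
```

View pics/top1.png

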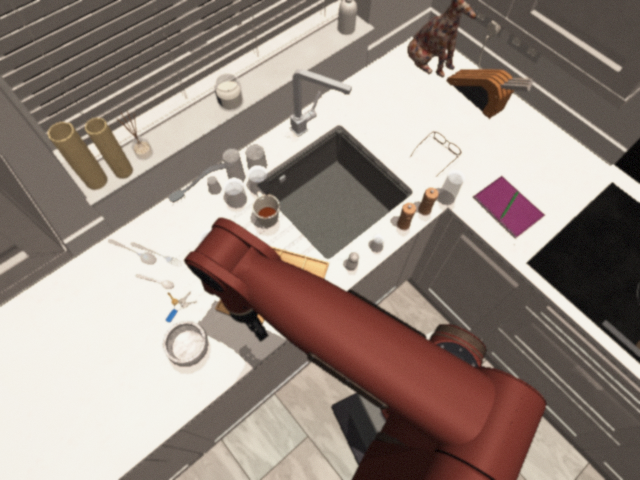

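The row is now clear in the top view: shaker (352,262), small glass (377,243), mills (407,216) and (428,201), tall glass (452,187). The fits from the two cameras agree within about 5 mm. I'll take the shaker first.

```bash
python3 plan.py 0.458 -0.012 0.25 101.3
```

```text
t 7.15 tcp [0.345 0.364 0.311] yaw 102.1 open 0.0856 F [ 0.326  0.002 -0.351] q [ 0.552 -0.201 -0.186  1.58  -0.003  1.912]
turn (tool) [0.007 0.001 0.013]
shift now(cm) [-39.101   3.13    6.16 ]  after turning: [-39.06    3.693   6.108]
```

```bash
python3 -m handwheel '{"grip":[1,1,1,1,1,1,1,1,1,1],"translation":[[-3.5,0.3,0.5],[-3.5,0.3,0.5],[-3.5,0.3,0.5],[-3.5,0.3,0.5],[-3.5,0.3,0.5],[-3.5,0.3,0.5],[-3.5,0.3,0.5],[-3.5,0.3,0.5],[-3.5,0.3,0.5],[-3.5,0.3,0.5]],"angular":[[0.007,0,0.013],[0,0,0],[0,0,0],[0,0,0],[0,0,0],[0,0,0],[0,0,0],[0,0,0],[0,0,0],[0,0,0]]}'
python3 plan.py 0.458 -0.012 0.20 101.3
```

```text
time: 7.98
tcp_pos: [0.4462, 0.014, 0.261]
tcp_rot: [0.002, 0.633, 0.775, 0.003]
contact_force: [1.0, 0.3, 0.9]
opening: 0.0855
t 7.98 tcp [0.446 0.014 0.261] yaw 101.5 open 0.0855 F [1.031 0.294 0.881] q [-0.265 -0.387 -0.43   1.522  0.003  1.105]
turn (tool) [ 0.007 -0.     0.004]
shift now(cm) [-2.782  0.598  6.103]  after turning: [-2.778  0.65   6.1  ]
```

```bash
python3 -m handwheel '{"grip":[1,1,1,1,1],"translation":[[-1.4,0.3,3],[-1.4,0.3,2],[0,0,1],[0,0,0],[0,0,0]],"angular":[[0.004,0,0.002],[0.003,0,0.002],[0,0,0],[0,0,0],[0,0,0]]}'
python3 plan.py 0.458 -0.012 0.102 101.3
```

```text
time: 8.4
tcp_pos: [0.4588, -0.0222, 0.1991]
tcp_rot: [0.001, 0.639, 0.769, -0.0]
contact_force: [-0.2, 0.5, -0.5]
opening: 0.0852
t 8.4 tcp [ 0.459 -0.022  0.199] yaw 100.5 open 0.0852 F [-0.18   0.494 -0.537] q [-0.334 -0.334 -0.5    1.402 -0.001  1.053]
turn (tool) [ 0.001  0.002 -0.013]
shift now(cm) [1.037 0.098 9.705]  after turning: [1.02  0.123 9.707]
```

```bash
python3 -m handwheel '{"grip":[1,1,1,1,1,1],"translation":[[1,0.1,0],[0,0,2.5],[0,0,3],[0,0,2.7],[0,0,1.3],[0,0,0]],"angular":[[0,0,-0.013],[0,0,0],[0,0,0],[0,0,0],[0,0,0],[0,0,0]]}'
python3 plan.py 0.458 -0.012 0.102 101.3
```

```text
time: 8.9
tcp_pos: [0.4612, -0.0055, 0.1097]
tcp_rot: [0.006, 0.63, 0.777, 0.003]
contact_force: [-0.8, 0.2, -0.2]
opening: 0.0857
t 8.9 tcp [ 0.461 -0.005  0.11 ] yaw 101.9 open 0.0857 F [-0.774  0.165 -0.157] q [-0.297 -0.292 -0.63   1.218  0.001  1.066]
turn (tool) [0.013 0.006 0.01 ]
shift now(cm) [-0.567 -0.461  0.771]  after turning: [-0.576 -0.445  0.773]
```

```bash
python3 -m handwheel '{"grip":[1,1,1,1],"translation":[[-0.5,-0.4,0],[0,0,0.4],[0,0,0.2],[0,0,0]],"angular":[[0.013,0.006,0.01],[0,0,0],[0,0,0],[0,0,0]]}'
python3 plan.py 0.458 -0.012 0.102 101.3
python3 - <<'E'
from h import *
cam("side");cam("top")
for c,P in(("side",(.458,-.01,.08)),("top",(.458,-.01,.08))):
    u=proj(c,P).astype(int); p=CAM[c]["pixels"][max(0,u[1]-50):u[1]+50,u[0]-60:u[0]+60,::-1]
    cv2.imwrite(f"pics/{c}2.png",cv2.resize(p,None,fx=3.5,fy=3.5,interpolation=cv2.INTER_CUBIC))
a=[cv2.imread(f"pics/{c}2.png") for c in("side","top")]
cv2.imwrite("pics/both2.png",cv2.resize(np.hstack(a),(800,333)))
E
```

```text
time: 9.23
tcp_pos: [0.4599, -0.0096, 0.1085]
tcp_rot: [0.002, 0.633, 0.775, 0.001]
contact_force: [-1.1, -0.6, -0.6]
opening: 0.0857
t 9.23 tcp [ 0.46  -0.01   0.108] yaw 101.5 open 0.0857 F [-1.054 -0.648 -0.609] q [-0.307 -0.282 -0.625  1.224  0.     1.063]
turn (tool) [0.003 0.002 0.004]
shift now(cm) [-0.196 -0.236  0.645]  after turning: [-0.198 -0.233  0.646]
```

View pics/both2.png

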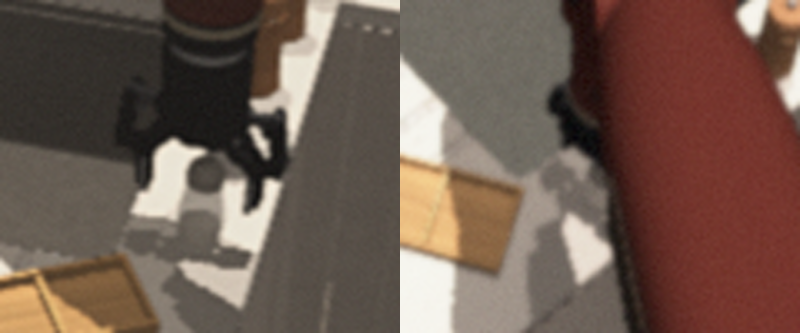

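The side crop shows the shaker centred between the open fingers. I'll go down a little and close.

```bash
python3 -m handwheel '{"grip":[1,1,-1,-1,-1,-1,-1,-1,-1,-1],"translation":[[0,0,0.5],[0,0,0.1],[0,0,0],[0,0,0],[0,0,0],[0,0,0],[0,0,0],[0,0,0],[0,0,0],[0,0,0]],"angular":[[0,0,0],[0,0,0],[0,0,0],[0,0,0],[0,0,0],[0,0,0],[0,0,0],[0,0,0],[0,0,0],[0,0,0]]}' 40
python3 plan.py 0.458 -0.012 0.26 101.3
```

```text
time: 10.17
tcp_pos: [0.4605, -0.01, 0.1034]
tcp_rot: [0.002, 0.633, 0.774, 0.001]
contact_force: [0.0, 0.3, 0.6]
opening: 0.0392
t 10.17 tcp [ 0.461 -0.01   0.103] yaw 101.5 open 0.0392 F [0.013 0.336 0.629] q [-0.307 -0.277 -0.63   1.212  0.     1.063]
turn (tool) [0.005 0.002 0.003]
shift now(cm) [ -0.181  -0.211 -15.664]  after turning: [ -0.142  -0.286 -15.663]
```

```bash
python3 -m handwheel '{"grip":[-1,-1,-1,-1],"translation":[[0,0,0],[0,0,0],[0,0,0],[0,0,0]],"angular":[[0,0,0],[0,0,0],[0,0,0],[0,0,0]]}' 40
python3 - <<'E'
from h import *
cam("side")
for c,P in(("side",(.458,-.01,.08)),):
    u=proj(c,P).astype(int); p=CAM[c]["pixels"][max(0,u[1]-50):u[1]+50,u[0]-60:u[0]+60,::-1]
    cv2.imwrite(f"pics/{c}3.png",cv2.resize(p,None,fx=5,fy=5,interpolation=cv2.INTER_CUBIC))
E
```

```text
time: 10.5
tcp_pos: [0.4605, -0.01, 0.1034]
tcp_rot: [0.002, 0.633, 0.774, 0.001]
contact_force: [0.6, -0.9, 1.0]
opening: 0.0394
```

View pics/side3.png

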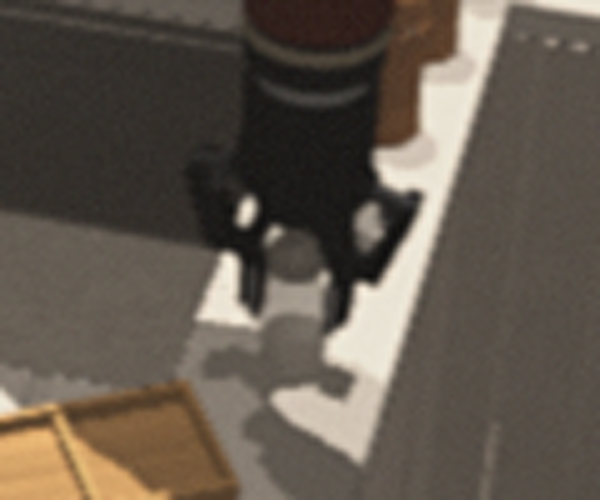

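The shaker is held by its glass body. I'll lift it and turn the tool at the same time.

```bash
python3 -m handwheel '{"grip":[-1,-1,-1,-1,-1,-1,-1,-1,-1,-1],"translation":[[0,0,-0.8],[0,0,-1.5],[0,0,-2],[0,0,-2],[0,0,-2],[0,0,-2],[0,0,-1],[0,0,0],[0,0,0],[0,0,0]],"angular":[[0,0,0],[0,0,0.05],[0,0,0.11],[0,0,0.12],[0,0,0.12],[0,0,0.12],[0,0,0.12],[0,0,0.12],[0,0,0.12],[0,0,0.05]]}' 
python3 plan.py 0.5986 0.2365 0.215 47.8
```

```text
time: 11.38
tcp_pos: [0.4587, -0.0095, 0.2253]
tcp_rot: [0.001, 0.921, 0.391, 0.002]
contact_force: [0.7, -0.1, -1.7]
opening: 0.039
t 11.38 tcp [ 0.459 -0.009  0.225] yaw 46.0 open 0.039 F [ 0.737 -0.051 -1.65 ] q [-0.307 -0.344 -0.461  1.449  0.     2.032]
turn (tool) [ 0.004 -0.002 -0.032]
shift now(cm) [27.408 -7.035  1.064]  after turning: [27.62  -6.156  1.027]
```

```bash
python3 -m handwheel '{"grip":[-1,-1,-1,-1,-1,-1,-1,-1,-1,-1],"translation":[[1.5,-0.3,0],[2.8,-0.6,0.1],[2.8,-0.6,0.1],[2.8,-0.6,0.1],[2.8,-0.6,0.1],[2.8,-0.6,0.1],[2.8,-0.6,0.1],[2.8,-0.6,0.1],[2,-0.6,0],[1.5,-0.5,0]],"angular":[[0,0,-0.03],[0,0,0],[0,0,0],[0,0,0],[0,0,0],[0,0,0],[0,0,0],[0,0,0],[0,0,0],[0,0,0]]}' 
python3 plan.py 0.5986 0.2365 0.215 47.8
```

```text
time: 12.22
tcp_pos: [0.5896, 0.2172, 0.223]
tcp_rot: [0.003, 0.917, 0.4, 0.003]
contact_force: [0.6, 0.0, -1.9]
opening: 0.0393
t 12.22 tcp [0.59  0.217 0.223] yaw 47.1 open 0.0393 F [ 0.612  0.002 -1.853] q [ 0.147  0.182  0.035  1.416 -0.004  2.466]
turn (tool) [ 0.008 -0.004 -0.012]
shift now(cm) [ 2.028 -0.659  0.805]  after turning: [ 2.038 -0.629  0.803]
```

```bash
python3 -m handwheel '{"grip":[-1,-1,-1,-1,-1,-1,-1,-1],"translation":[[1.5,-0.6,0.5],[0.4,0,1.5],[0,0,2],[0,0,2],[0,0,1.5],[0,0,0.7],[0,0,0],[0,0,0]],"angular":[[0.008,-0.004,-0.012],[0,0,0],[0,0,0],[0,0,0],[0,0,0],[0,0,0],[0,0,0],[0,0,0]]}' 
python3 plan.py 0.5986 0.2365 0.111 47.8
python3 - <<'E'
from h import *
cam("side");cam("top")
a=[]
for c in("side","top"):
    u=proj(c,(.57,.2,.05)).astype(int); p=CAM[c]["pixels"][u[1]-50:u[1]+50,u[0]-60:u[0]+60,::-1]
    a.append(cv2.resize(p,(400,333),interpolation=cv2.INTER_CUBIC))
cv2.imwrite("pics/b4.png",np.hstack(a))
E
```

```text
time: 12.88
tcp_pos: [0.5981, 0.2378, 0.1352]
tcp_rot: [0.0, 0.914, 0.407, -0.001]
contact_force: [-0.3, -0.6, -0.6]
opening: 0.0389
t 12.88 tcp [0.598 0.238 0.135] yaw 48.0 open 0.0389 F [-0.347 -0.602 -0.619] q [ 0.176  0.274 -0.02   1.279 -0.001  2.48 ]
turn (tool) [-0.001  0.002  0.003]
shift now(cm) [-0.06   0.127  2.424]  after turning: [-0.065  0.125  2.424]
```

View pics/b4.png

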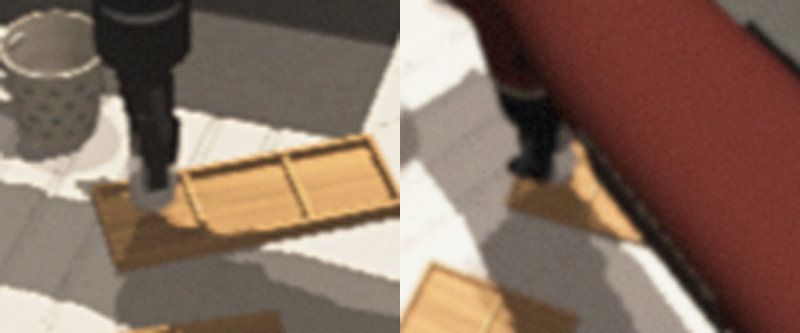

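Shaker is about 25 mm above the far end compartment and inside its outline. I'll lower it.

```bash
python3 -m handwheel '{"grip":[-1,-1,-1,-1,-1,-1],"translation":[[0,0.1,1],[0,0,0.8],[0,0,0.5],[0,0,0.3],[0,0,0.2],[0,0,0]],"angular":[[0,0,0],[0,0,0],[0,0,0],[0,0,0],[0,0,0],[0,0,0]]}' 
python3 plan.py 0.5986 0.2365 0.109 47.8
```

```text
time: 13.48
tcp_pos: [0.6018, 0.2374, 0.1094]
tcp_rot: [0.001, 0.914, 0.407, 0.003]
contact_force: [-0.6, 0.8, 2.3]
opening: 0.0385
t 13.48 tcp [0.602 0.237 0.109] yaw 48.0 open 0.0385 F [-0.564  0.772  2.272] q [ 0.174  0.293 -0.046  1.226 -0.001  2.479]
turn (tool) [ 0.004 -0.004  0.003]
shift now(cm) [-0.28  -0.175  0.036]  after turning: [-0.28  -0.174  0.038]
```

```bash
python3 -m handwheel '{"grip":[0.2,0.5,1,1,1,1,1,1,1,1],"translation":[[0,0,0],[0,0,0],[0,0,0],[0,0,0],[0,0,-1],[0,0,-2],[0,0,-3],[0,0,-3],[0,0,-3],[0,0,-1]],"angular":[[0,0,0],[0,0,0],[0,0,0],[0,0,0],[0,0,0],[0,0,0],[0,0,0],[0,0,0],[0,0,0],[0,0,0]]}' 
python3 plan.py 0.482 -0.123 0.22 101.3
```

```text
time: 14.32
tcp_pos: [0.5987, 0.2369, 0.2444]
tcp_rot: [0.0, 0.914, 0.407, -0.0]
contact_force: [0.1, -0.2, 0.8]
opening: 0.0855
t 14.32 tcp [0.599 0.237 0.244] yaw 48.0 open 0.0855 F [ 0.065 -0.162  0.817] q [ 0.175  0.235  0.134  1.47  -0.001  2.479]
turn (tool) [ 0.     0.001 -0.931]
shift now(cm) [-34.548  15.423   2.47 ]  after turning: [-33.008 -18.496   2.435]
```

```bash
python3 -m handwheel '{"grip":[1,1,1,1,1,1,1,1,1],"translation":[[0,0,0],[0,0,0],[0,0,0],[0,0,0],[0,0,0],[0,0,0],[0,0,0],[0,0,0],[0,0,0]],"angular":[[0,0,-0.115],[0,0,-0.115],[0,0,-0.115],[0,0,-0.115],[0,0,-0.115],[0,0,-0.115],[0,0,-0.115],[0,0,-0.115],[0,0,0]]}' 
python3 -m handwheel '{"grip":[1,1,1,1,1,1,1,1,1,1],"translation":[[-3.3,-1.85,0.2],[-3.3,-1.85,0.2],[-3.3,-1.85,0.2],[-3.3,-1.85,0.2],[-3.3,-1.85,0.2],[-3.3,-1.85,0.2],[-3.3,-1.85,0.2],[-3.3,-1.85,0.2],[-3,-1.7,0.2],[-1.5,-0.8,0.2]],"angular":[[0,0,0],[0,0,0],[0,0,0],[0,0,0],[0,0,0],[0,0,0],[0,0,0],[0,0,0],[0,0,0],[0,0,0]]}' 
python3 plan.py 0.482 -0.123 0.16 101.3
```

```text
time: 15.07
tcp_pos: [0.6009, 0.2373, 0.255]
tcp_rot: [0.004, 0.621, 0.784, 0.004]
contact_force: [-0.1, 0.5, 1.2]
opening: 0.0855
time: 15.9
tcp_pos: [0.4937, -0.1107, 0.2329]
tcp_rot: [0.006, 0.634, 0.773, 0.005]
contact_force: [0.2, 0.8, 0.8]
opening: 0.0856
t 15.9 tcp [ 0.494 -0.111  0.233] yaw 101.3 open 0.0856 F [0.166 0.756 0.761] q [-0.483 -0.204 -0.33   1.431  0.008  0.891]
turn (tool) [ 0.016  0.003 -0.   ]
shift now(cm) [-0.956 -1.505  7.265]  after turning: [-0.976 -1.392  7.285]
```

```bash
python3 -m handwheel '{"grip":[1,1,1,1,1,1,1],"translation":[[-0.5,-1.3,1],[0,0,1.5],[0,0,2],[0,0,1.5],[0,0,0.7],[0,0,0],[0,0,0]],"angular":[[0.016,0.003,0],[0,0,0],[0,0,0],[0,0,0],[0,0,0],[0,0,0],[0,0,0]]}' 
python3 plan.py 0.482 -0.123 0.096 101.3
```

```text
time: 16.48
tcp_pos: [0.4802, -0.1249, 0.1659]
tcp_rot: [0.002, 0.648, 0.762, -0.0]
contact_force: [0.6, 0.1, -0.6]
opening: 0.0854
t 16.48 tcp [ 0.48  -0.125  0.166] yaw 99.2 open 0.0854 F [ 0.555  0.144 -0.592] q [-0.518 -0.2   -0.449  1.318 -0.001  0.892]
turn (tool) [ 0.002  0.003 -0.036]
shift now(cm) [0.185 0.194 6.987]  after turning: [0.154 0.213 6.988]
```

```bash
python3 -m handwheel '{"grip":[1,1,1,1,1,1,1],"translation":[[0.15,0.2,0.8],[0,0,1.7],[0,0,2],[0,0,1.3],[0,0,0.7],[0,0,0.3],[0,0,0]],"angular":[[0,0,-0.03],[0,0,0],[0,0,0],[0,0,0],[0,0,0],[0,0,0],[0,0,0]]}' 
python3 plan.py 0.482 -0.123 0.096 101.3
cat > look.py <<'E'
import sys
from h import *
P=list(map(float,sys.argv[1:4])); a=[]
for c in("side","top"):
    cam(c)
for c in("side","top"):
    u=proj(c,P).astype(int); u=np.clip(u,[60,50],[579,429]); p=CAM[c]["pixels"][u[1]-50:u[1]+50,u[0]-60:u[0]+60,::-1]
    a.append(cv2.resize(p,(400,333),interpolation=cv2.INTER_CUBIC))
cv2.imwrite(f"pics/{sys.argv[4]}.png",np.hstack(a))
E
python3 look.py .482 -.123 .04 b5
```

```text
time: 17.07
tcp_pos: [0.4864, -0.1235, 0.1]
tcp_rot: [0.006, 0.634, 0.774, 0.001]
contact_force: [0.7, 0.5, -0.1]
opening: 0.0853
t 17.07 tcp [ 0.486 -0.123  0.1  ] yaw 101.3 open 0.0853 F [ 0.656  0.55  -0.08 ] q [-0.509 -0.144 -0.521  1.18  -0.001  0.864]
turn (tool) [0.009 0.009 0.001]
shift now(cm) [ 0.139 -0.427  0.395]  after turning: [ 0.135 -0.424  0.4  ]
```

View pics/b5.png

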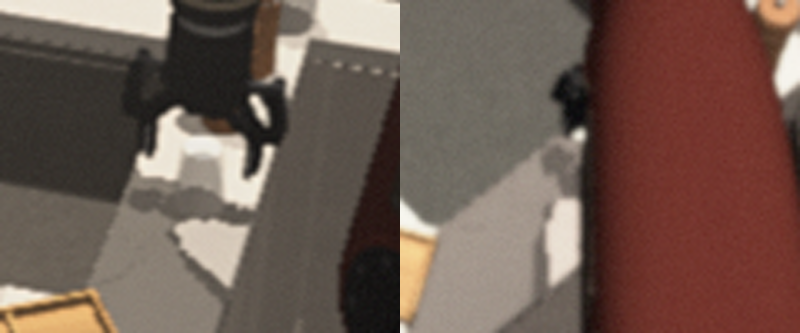

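The small glass sits centred between the fingers (crop 200,160). Close on it.

```bash
python3 -m handwheel '{"grip":[1,1,-1,-1,-1,-1,-1,-1,-1,-1],"translation":[[0.1,-0.3,0.5],[0,0,0.2],[0,0,0],[0,0,0],[0,0,0],[0,0,0],[0,0,0],[0,0,0],[0,0,0],[0,0,0]],"angular":[[0.009,0.009,0],[0,0,0],[0,0,0],[0,0,0],[0,0,0],[0,0,0],[0,0,0],[0,0,0],[0,0,0],[0,0,0]]}' 40
python3 plan.py 0.508 0.390 0.26 42.8
```

```text
time: 18.0
tcp_pos: [0.4851, -0.1244, 0.0964]
tcp_rot: [0.002, 0.634, 0.773, 0.0]
contact_force: [-0.3, 1.5, -0.8]
opening: 0.0439
t 18.0 tcp [ 0.485 -0.124  0.096] yaw 101.3 open 0.0439 F [-0.345  1.542 -0.763] q [-0.513 -0.135 -0.52   1.181 -0.     0.86 ]
turn (tool) [0.005 0.001 1.022]
shift now(cm) [ 49.93   12.417 -16.472]  after turning: [ 36.631 -36.182 -16.356]
```

```bash
python3 -m handwheel '{"grip":[-1,-1,-1,-1,-1,-1,-1,-1,-1,-1],"translation":[[0,0,-0.8],[0,0,-1.5],[0,0,-2],[0,0,-2],[0,0,-2],[0,0,-2],[0,0,-2],[0,0,-0.5],[0,0,0],[0,0,0]],"angular":[[0,0,0],[0,0,0.06],[0,0,0.12],[0,0,0.12],[0,0,0.12],[0,0,0.12],[0,0,0.12],[0,0,0.12],[0,0,0.12],[0,0,0.06]]}' 
python3 plan.py 0.508 0.390 0.22 44.5
```

```text
time: 18.83
tcp_pos: [0.4833, -0.1233, 0.2352]
tcp_rot: [0.002, 0.927, 0.375, 0.001]
contact_force: [1.2, -0.4, -0.2]
opening: 0.0441
t 18.83 tcp [ 0.483 -0.123  0.235] yaw 44.1 open 0.0441 F [ 1.196 -0.393 -0.216] q [-0.512 -0.215 -0.336  1.446 -0.     1.859]
turn (tool) [ 0.004 -0.001 -0.007]
shift now(cm) [ 37.486 -35.149   1.415]  after turning: [ 37.734 -34.879   1.524]
```

```bash
python3 -m handwheel '{"grip":[-1,-1,-1,-1,-1,-1,-1,-1,-1,-1],"translation":[[1,-1,0],[2,-1.9,0],[2.3,-2.1,0],[2.3,-2.1,0],[2.3,-2.1,0],[2.3,-2.1,0],[2.3,-2.1,0],[2.3,-2.1,0],[2.3,-2.1,0],[2.3,-2.1,0]],"angular":[[0,0,0],[0,0,0],[0,0,0],[0,0,0],[0,0,0],[0,0,0],[0,0,0],[0,0,0],[0,0,0],[0,0,0]]}' 
python3 -m handwheel '{"grip":[-1,-1,-1,-1,-1,-1,-1],"translation":[[2.3,-2.1,0.2],[2.3,-2.1,0.2],[2.3,-2.1,0.2],[2.3,-2.1,0.2],[2,-1.9,0],[1.5,-1.5,0],[1,-1,0]],"angular":[[0,0,0],[0,0,0],[0,0,0],[0,0,0],[0,0,0],[0,0,0],[0,0,0]]}' 
python3 plan.py 0.508 0.390 0.22 44.5
```

```text
time: 19.67
tcp_pos: [0.5028, 0.1738, 0.242]
tcp_rot: [0.005, 0.93, 0.368, 0.004]
contact_force: [0.9, 0.5, 0.1]
opening: 0.0443
time: 20.25
tcp_pos: [0.5132, 0.3745, 0.2369]
tcp_rot: [0.005, 0.929, 0.37, 0.006]
contact_force: [0.5, -0.1, -0.6]
opening: 0.0441
t 20.25 tcp [0.513 0.374 0.237] yaw 43.4 open 0.0441 F [ 0.524 -0.071 -0.638] q [ 0.429  0.198  0.078  1.44  -0.01   2.813]
turn (tool) [ 0.013 -0.007 -0.019]
shift now(cm) [ 0.673 -1.508  1.676]  after turning: [ 0.714 -1.472  1.691]
```

```bash
python3 -m handwheel '{"grip":[-1,-1,-1,-1,-1,-1,-1,-1],"translation":[[0.5,-1.2,1],[0,0,2],[0,0,2],[0,0,2],[0,0,1.5],[0,0,0.8],[0,0,0],[0,0,0]],"angular":[[0.013,-0.007,-0.019],[0,0,0],[0,0,0],[0,0,0],[0,0,0],[0,0,0],[0,0,0],[0,0,0]]}' 
python3 plan.py 0.508 0.390 0.1024 44.5
python3 look.py .49 .37 .04 b6
```

```text
time: 20.92
tcp_pos: [0.5079, 0.3929, 0.1449]
tcp_rot: [-0.001, 0.924, 0.382, 0.002]
contact_force: [0.1, 0.2, -0.4]
opening: 0.0442
t 20.92 tcp [0.508 0.393 0.145] yaw 44.9 open 0.0442 F [ 0.125  0.231 -0.423] q [ 0.455  0.258 -0.022  1.288  0.001  2.813]
turn (tool) [ 0.    -0.003  0.007]
shift now(cm) [-0.209  0.215  4.245]  after turning: [-0.193  0.217  4.245]
```

View pics/b6.png

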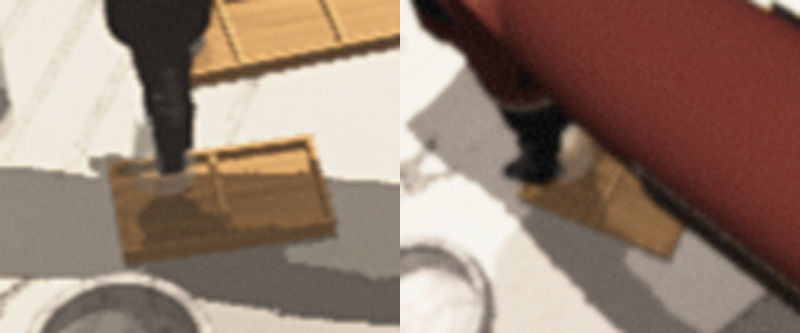

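The small glass hangs some 40 mm above the far compartment of the short caddy. I'll lower it, release and rise.

```bash
python3 -m handwheel '{"grip":[-1,-1,-1,-1,-1,-1,-1],"translation":[[-0.2,0.2,1],[0,0,1.4],[0,0,1],[0,0,0.6],[0,0,0.3],[0,0,0.2],[0,0,0]],"angular":[[0,0,0],[0,0,0],[0,0,0],[0,0,0],[0,0,0],[0,0,0],[0,0,0]]}' 
python3 plan.py 0.508 0.390 0.1024 44.5
```

```text
time: 21.6
tcp_pos: [0.5113, 0.3913, 0.1027]
tcp_rot: [-0.001, 0.924, 0.382, 0.006]
contact_force: [0.7, -0.0, -0.4]
opening: 0.0442
t 21.6 tcp [0.511 0.391 0.103] yaw 44.9 open 0.0442 F [ 0.661 -0.048 -0.418] q [ 0.45   0.282 -0.072  1.204  0.001  2.808]
turn (tool) [ 0.003 -0.013  0.007]
shift now(cm) [-0.323 -0.141  0.021]  after turning: [-0.324 -0.139  0.026]
```

```bash
python3 -m handwheel '{"grip":[-1,-1],"translation":[[0,0,0.2],[0,0,0]],"angular":[[0.003,-0.013,0],[0,0,0]]}' 
python3 -m handwheel '{"grip":[0.3,0.6,1,1,1,1,1,1,1,1],"translation":[[0,0,0],[0,0,0],[0,0,0],[0,0,0],[0,0,-1],[0,0,-2],[0,0,-3],[0,0,-3],[0,0,-3],[0,0,-1]],"angular":[[0,0,0],[0,0,0],[0,0,0],[0,0,0],[0,0,0],[0,0,0],[0,0,0],[0,0,0],[0,0,0],[0,0,0]]}' 
python3 plan.py 0.517 -0.248 0.26 101.3
```

```text
time: 21.77
tcp_pos: [0.5122, 0.3919, 0.1026]
tcp_rot: [-0.0, 0.924, 0.382, 0.001]
contact_force: [0.9, 0.0, -1.0]
opening: 0.044
time: 22.6
tcp_pos: [0.509, 0.3903, 0.2337]
tcp_rot: [0.0, 0.924, 0.382, -0.005]
contact_force: [0.7, 0.9, 1.2]
opening: 0.0856
t 22.6 tcp [0.509 0.39  0.234] yaw 44.9 open 0.0856 F [0.706 0.921 1.201] q [ 0.451  0.239  0.119  1.461 -0.     2.809]
turn (tool) [-0.007  0.007 -0.985]
shift now(cm) [-44.498  45.782  -2.36 ]  after turning: [-62.747 -11.727  -2.631]
```

```bash
python3 -m handwheel '{"grip":[1,1,1,1,1,1,1,1,1],"translation":[[0,0,-0.3],[0,0,-0.3],[0,0,-0.3],[0,0,-0.3],[0,0,0],[0,0,0],[0,0,0],[0,0,0],[0,0,0]],"angular":[[0,0,-0.11],[0,0,-0.11],[0,0,-0.11],[0,0,-0.11],[0,0,-0.11],[0,0,-0.11],[0,0,-0.11],[0,0,-0.11],[0,0,-0.1]]}' 
python3 -m handwheel '{"grip":[1,1,1,1,1,1,1,1,1,1],"translation":[[-3.5,-0.6,0],[-3.5,-0.6,0],[-3.5,-0.6,0],[-3.5,-0.6,0],[-3.5,-0.6,0],[-3.5,-0.6,0],[-3.5,-0.6,0],[-3.5,-0.6,0],[-3.5,-0.7,0],[-3.5,-0.7,0]],"angular":[[0,0,0],[0,0,0],[0,0,0],[0,0,0],[0,0,0],[0,0,0],[0,0,0],[0,0,0],[0,0,0],[0,0,0]]}' 
python3 plan.py 0.517 -0.248 0.25 101.3
```

```text
time: 23.35
tcp_pos: [0.5104, 0.3909, 0.2546]
tcp_rot: [-0.0, 0.619, 0.785, -0.0]
contact_force: [-0.4, -0.4, -0.8]
opening: 0.0856
time: 24.18
tcp_pos: [0.5328, 0.0282, 0.2541]
tcp_rot: [-0.0, 0.611, 0.791, 0.0]
contact_force: [1.3, 0.3, -0.5]
opening: 0.0854
t 24.18 tcp [0.533 0.028 0.254] yaw 104.6 open 0.0854 F [ 1.255  0.275 -0.523] q [-0.193 -0.103 -0.2    1.474  0.001  1.123]
turn (tool) [-0.    -0.001  0.058]
shift now(cm) [-26.331  -8.498   0.398]  after turning: [-26.778  -6.964   0.414]
```

```bash
python3 -m handwheel '{"grip":[1,1,1,1,1,1,1,1,1],"translation":[[-3.4,-0.9,0],[-3.4,-0.9,0],[-3.4,-0.9,0],[-3.4,-0.9,0],[-3.4,-0.9,0],[-3.4,-0.9,0],[-2.5,-0.6,0],[-1.5,-0.3,0],[0,0,0]],"angular":[[0,0,0.03],[0,0,0.03],[0,0,0],[0,0,0],[0,0,0],[0,0,0],[0,0,0],[0,0,0],[0,0,0]]}' 
python3 plan.py 0.517 -0.248 0.25 101.3
```

```text
time: 24.93
tcp_pos: [0.5165, -0.2428, 0.2555]
tcp_rot: [0.001, 0.639, 0.769, -0.0]
contact_force: [0.2, -0.1, 0.8]
opening: 0.0854
t 24.93 tcp [ 0.516 -0.243  0.255] yaw 100.6 open 0.0854 F [ 0.213 -0.133  0.82 ] q [-0.668  0.008 -0.09   1.471 -0.001  0.718]
turn (tool) [ 0.001  0.002 -0.012]
shift now(cm) [-0.523 -0.044  0.548]  after turning: [-0.523 -0.05   0.547]
```

```bash
python3 -m handwheel '{"grip":[1,1,1,1,1,1,1,1,1],"translation":[[-0.5,0,1],[0,0,2],[0,0,2],[0,0,2],[0,0,1.3],[0,0,0.7],[0,0,0.4],[0,0,0],[0,0,0]],"angular":[[0,0,-0.012],[0,0,0],[0,0,0],[0,0,0],[0,0,0],[0,0,0],[0,0,0],[0,0,0],[0,0,0]]}' 
python3 plan.py 0.517 -0.248 0.149 101.3
python3 look.py .517 -.248 .08 b7
```

```text
time: 25.68
tcp_pos: [0.518, -0.2436, 0.1548]
tcp_rot: [0.001, 0.631, 0.776, 0.0]
contact_force: [0.3, 0.9, 0.7]
opening: 0.0855
t 25.68 tcp [ 0.518 -0.244  0.155] yaw 101.8 open 0.0855 F [0.264 0.94  0.709] q [-0.668  0.046 -0.235  1.289  0.     0.697]
turn (tool) [0.001 0.001 0.008]
shift now(cm) [-0.413 -0.187  0.579]  after turning: [-0.415 -0.183  0.579]
```

View pics/b7.png

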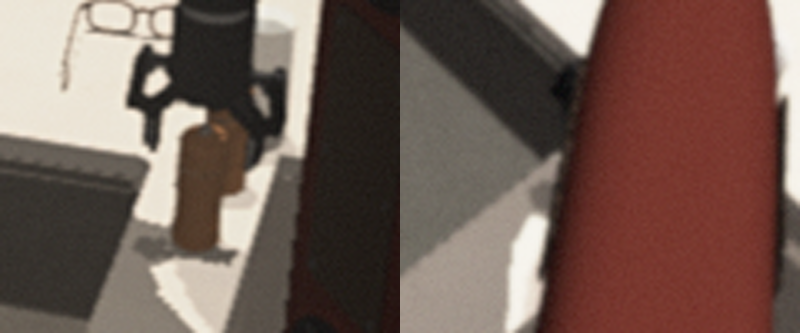

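The mill stands between the fingers in the side crop, its knob showing just under the gripper body, as the geometry predicts. Close.

```bash
python3 -m handwheel '{"grip":[1,1,-1,-1,-1,-1,-1,-1,-1,-1],"translation":[[-0.3,-0.15,0.3],[0,0,0.1],[0,0,0],[0,0,0],[0,0,0],[0,0,0],[0,0,0],[0,0,0],[0,0,0],[0,0,0]],"angular":[[0,0,0],[0,0,0],[0,0,0],[0,0,0],[0,0,0],[0,0,0],[0,0,0],[0,0,0],[0,0,0],[0,0,0]]}' 50
python3 plan.py 0.517 -0.248 0.149 101.3
```

```text
time: 26.62
tcp_pos: [0.5187, -0.2489, 0.1543]
tcp_rot: [0.004, 0.631, 0.776, 0.0]
contact_force: [0.6, -0.1, -0.8]
opening: 0.0465
t 26.62 tcp [ 0.519 -0.249  0.154] yaw 101.7 open 0.0465 F [ 0.623 -0.075 -0.821] q [-0.675  0.048 -0.234  1.281  0.001  0.691]
turn (tool) [0.005 0.006 0.008]
shift now(cm) [ 0.127 -0.147  0.524]  after turning: [ 0.123 -0.145  0.526]
```

```bash
python3 -m handwheel '{"grip":[-1,-1,-1,-1,-1,-1,-1,-1,-1,-1],"translation":[[0,0,-0.8],[0,0,-1.5],[0,0,-2],[0,0,-2],[0,0,-2],[0,0,-1.5],[0,0,-0.5],[0,0,0],[0,0,0],[0,0,0]],"angular":[[0,0,0],[0,0,0.06],[0,0,0.12],[0,0,0.12],[0,0,0.12],[0,0,0.12],[0,0,0.12],[0,0,0.12],[0,0,0.1],[0,0,0.04]]}' 
python3 plan.py 0.4884 0.1149 0.25 47.8
```

```text
time: 27.45
tcp_pos: [0.5165, -0.2471, 0.265]
tcp_rot: [0.002, 0.918, 0.397, 0.001]
contact_force: [-0.9, 0.2, -2.2]
opening: 0.0463
t 27.45 tcp [ 0.516 -0.247  0.265] yaw 46.8 open 0.0463 F [-0.879  0.16  -2.212] q [-0.675  0.012 -0.069  1.486  0.     1.651]
turn (tool) [ 0.004 -0.001 -0.018]
shift now(cm) [ 24.446 -26.854   1.42 ]  after turning: [ 24.932 -26.399   1.505]
```

```bash
python3 -m handwheel '{"grip":[-1,-1,-1,-1,-1,-1,-1,-1,-1,-1],"translation":[[1,-1,0],[2,-2.1,0],[2.2,-2.3,0],[2.2,-2.3,0],[2.2,-2.3,0],[2.2,-2.3,0],[2.2,-2.3,0],[2.2,-2.3,0],[2.2,-2.3,0],[2.2,-2.3,0]],"angular":[[0,0,-0.018],[0,0,0],[0,0,0],[0,0,0],[0,0,0],[0,0,0],[0,0,0],[0,0,0],[0,0,0],[0,0,0]]}' 
python3 -m handwheel '{"grip":[-1,-1,-1,-1],"translation":[[2,-2,0.2],[1.5,-1.5,0],[0.5,-0.5,0],[0,0,0]],"angular":[[0,0,0],[0,0,0],[0,0,0],[0,0,0]]}' 
python3 plan.py 0.4884 0.1149 0.18 47.8
```

```text
time: 28.28
tcp_pos: [0.4907, 0.0616, 0.2666]
tcp_rot: [0.002, 0.913, 0.408, 0.001]
contact_force: [0.5, 0.3, -2.2]
opening: 0.0463
time: 28.62
tcp_pos: [0.4834, 0.1283, 0.2659]
tcp_rot: [0.001, 0.91, 0.414, 0.001]
contact_force: [1.0, -0.3, -2.5]
opening: 0.0466
t 28.62 tcp [0.483 0.128 0.266] yaw 49.0 open 0.0466 F [ 0.954 -0.29  -2.531] q [-0.003 -0.21  -0.276  1.502 -0.     2.284]
turn (tool) [ 0.002 -0.002  0.02 ]
shift now(cm) [-0.704  1.239  8.589]  after turning: [-0.661  1.273  8.587]
```

```bash
python3 -m handwheel '{"grip":[-1,-1,-1,-1,-1,-1,-1,-1],"translation":[[-0.6,1.1,0.8],[0,0,1.5],[0,0,2],[0,0,2],[0,0,1],[0,0,0.5],[0,0,0],[0,0,0]],"angular":[[0.002,-0.002,0.02],[0,0,0],[0,0,0],[0,0,0],[0,0,0],[0,0,0],[0,0,0],[0,0,0]]}' 
python3 plan.py 0.4884 0.1149 0.1603 47.8
python3 look.py .51 .13 .06 b8
```

```text
time: 29.28
tcp_pos: [0.4893, 0.1074, 0.1846]
tcp_rot: [0.002, 0.915, 0.403, -0.0]
contact_force: [-0.2, 0.5, -1.9]
opening: 0.0465
t 29.28 tcp [0.489 0.107 0.185] yaw 47.5 open 0.0465 F [-0.193  0.542 -1.915] q [-0.044 -0.19  -0.406  1.354 -0.003  2.269]
turn (tool) [ 0.003  0.002 -0.006]
shift now(cm) [ 0.493 -0.579  2.427]  after turning: [ 0.491 -0.57   2.429]
```

View pics/b8.png

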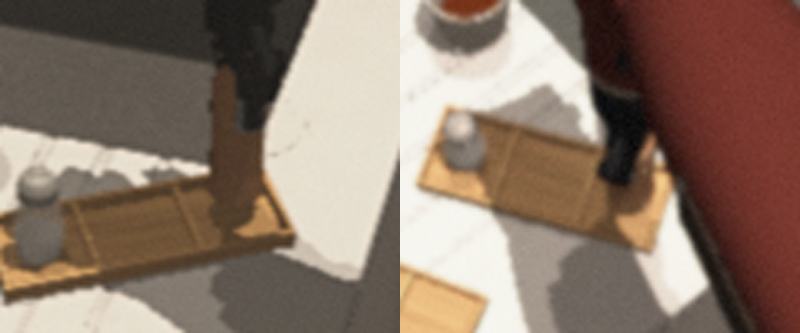

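The shaker stands upright in the middle of its end compartment, and the mill hangs over the near end one. I'll correct by 5 mm and lower it.

```bash
python3 -m handwheel '{"grip":[-1,-1,-1,-1,-1,-1,-1],"translation":[[0.4,-0.5,0.5],[0,0,0.8],[0,0,0.5],[0,0,0.3],[0,0,0.2],[0,0,0.1],[0,0,0]],"angular":[[0,0,0],[0,0,0],[0,0,0],[0,0,0],[0,0,0],[0,0,0],[0,0,0]]}' 
python3 plan.py 0.4884 0.1149 0.1603 47.8
```

```text
time: 29.97
tcp_pos: [0.4898, 0.1152, 0.1611]
tcp_rot: [0.003, 0.915, 0.403, 0.002]
contact_force: [-0.8, 0.2, -1.9]
opening: 0.0465
t 29.97 tcp [0.49  0.115 0.161] yaw 47.6 open 0.0465 F [-0.82   0.177 -1.944] q [-0.028 -0.177 -0.437  1.305 -0.003  2.283]
turn (tool) [ 0.006 -0.001 -0.004]
shift now(cm) [-0.121 -0.082  0.076]  after turning: [-0.121 -0.082  0.077]
```

```bash
python3 -m handwheel '{"grip":[-1,-1,-1],"translation":[[0,0,0.2],[0,0,0.1],[0,0,0]],"angular":[[0.005,0,0],[0,0,0],[0,0,0]]}' 
python3 -m handwheel '{"grip":[0.3,0.6,1,1,1,1,1,1,1,1],"translation":[[0,0,0],[0,0,0],[0,0,0],[0,0,0],[0,0,-1],[0,0,-2],[0,0,-3],[0,0,-3],[0,0,-2],[0,0,-0.5]],"angular":[[0,0,0],[0,0,0],[0,0,0],[0,0,0],[0,0,0],[0,0,0],[0,0,0],[0,0,0],[0,0,0],[0,0,0]]}' 
python3 plan.py 0.537 -0.345 0.26 101.3
```

```text
time: 30.22
tcp_pos: [0.491, 0.1154, 0.1606]
tcp_rot: [0.0, 0.915, 0.403, 0.002]
contact_force: [0.6, 0.3, -2.6]
opening: 0.0468
time: 31.05
tcp_pos: [0.4891, 0.1151, 0.2817]
tcp_rot: [-0.0, 0.915, 0.403, 0.001]
contact_force: [0.7, 0.4, -0.0]
opening: 0.0858
t 31.05 tcp [0.489 0.115 0.282] yaw 47.6 open 0.0858 F [ 0.694  0.378 -0.025] q [-0.031 -0.201 -0.239  1.53   0.001  2.281]
turn (tool) [ 0.002 -0.002 -0.938]
shift now(cm) [-30.729  34.576   2.113]  after turning: [-46.054  -4.313   2.167]
```

```bash
python3 -m handwheel '{"grip":[1,1,1,1,1,1,1,1,1,1],"translation":[[0,0,0],[0,0,0],[0,0,0],[0,0,0],[0,0,0],[0,0,0],[0,0,0],[0,0,0],[-2,-0.2,0],[-3,-0.3,0]],"angular":[[0,0,-0.115],[0,0,-0.115],[0,0,-0.115],[0,0,-0.115],[0,0,-0.115],[0,0,-0.115],[0,0,-0.115],[0,0,-0.115],[0,0,0],[0,0,0]]}' 
python3 -m handwheel '{"grip":[1,1,1,1,1,1,1,1,1,1],"translation":[[-3.5,-0.3,0.2],[-3.5,-0.3,0.2],[-3.5,-0.3,0.2],[-3.5,-0.3,0.2],[-3.5,-0.3,0.2],[-3.5,-0.3,0.2],[-3.5,-0.3,0.2],[-3.5,-0.3,0.2],[-3.5,-0.3,0.2],[-3.5,-0.4,0.2]],"angular":[[0,0,0],[0,0,0],[0,0,0],[0,0,0],[0,0,0],[0,0,0],[0,0,0],[0,0,0],[0,0,0],[0,0,0]]}' 
python3 plan.py 0.537 -0.345 0.25 101.3
```

```text
time: 31.88
tcp_pos: [0.4952, 0.0678, 0.2836]
tcp_rot: [0.001, 0.621, 0.784, 0.003]
contact_force: [-0.2, 0.3, -0.3]
opening: 0.0855
time: 32.72
tcp_pos: [0.5456, -0.2938, 0.2592]
tcp_rot: [0.001, 0.618, 0.786, 0.003]
contact_force: [0.7, 0.6, 0.6]
opening: 0.0854
t 32.72 tcp [ 0.546 -0.294  0.259] yaw 103.6 open 0.0854 F [0.73  0.553 0.637] q [-0.707  0.158  0.075  1.487  0.007  0.626]
turn (tool) [ 0.006 -0.003  0.041]
shift now(cm) [-4.77  -2.051  0.895]  after turning: [-4.847 -1.849  0.923]
```

```bash
python3 -m handwheel '{"grip":[1,1,1,1,1],"translation":[[-2.5,-1,0],[-1,-0.5,0],[0,0,0],[0,0,0],[0,0,0]],"angular":[[0.006,0,0.041],[0,0,0],[0,0,0],[0,0,0],[0,0,0]]}' 
python3 plan.py 0.537 -0.345 0.25 101.3
```

```text
time: 33.13
tcp_pos: [0.5369, -0.3382, 0.2548]
tcp_rot: [-0.004, 0.637, 0.771, 0.001]
contact_force: [1.4, 0.5, 0.5]
opening: 0.0853
t 33.13 tcp [ 0.537 -0.338  0.255] yaw 100.9 open 0.0853 F [1.391 0.538 0.49 ] q [-0.768  0.214  0.128  1.493  0.001  0.612]
turn (tool) [-0.003 -0.007 -0.007]
shift now(cm) [-0.674 -0.12   0.472]  after turning: [-0.67  -0.126  0.476]
```

```bash
python3 -m handwheel '{"grip":[1,1,1,1,1,1,1,1,1],"translation":[[-0.6,-0.1,1],[0,0,2],[0,0,2],[0,0,2],[0,0,1.3],[0,0,0.7],[0,0,0.4],[0,0,0],[0,0,0]],"angular":[[-0.003,-0.007,-0.007],[0,0,0],[0,0,0],[0,0,0],[0,0,0],[0,0,0],[0,0,0],[0,0,0],[0,0,0]]}' 
python3 plan.py 0.537 -0.345 0.152 101.3
python3 look.py .537 -.345 .08 b9
```

```text
time: 33.88
tcp_pos: [0.5413, -0.3329, 0.1621]
tcp_rot: [0.003, 0.628, 0.778, 0.001]
contact_force: [-0.1, -0.7, -0.2]
opening: 0.0854
t 33.88 tcp [ 0.541 -0.333  0.162] yaw 102.2 open 0.0854 F [-0.057 -0.652 -0.166] q [-0.757  0.226 -0.026  1.313  0.002  0.6  ]
turn (tool) [0.005 0.004 0.016]
shift now(cm) [-1.085 -0.682  1.011]  after turning: [-1.1  -0.66  1.01]
```

View pics/b9.png

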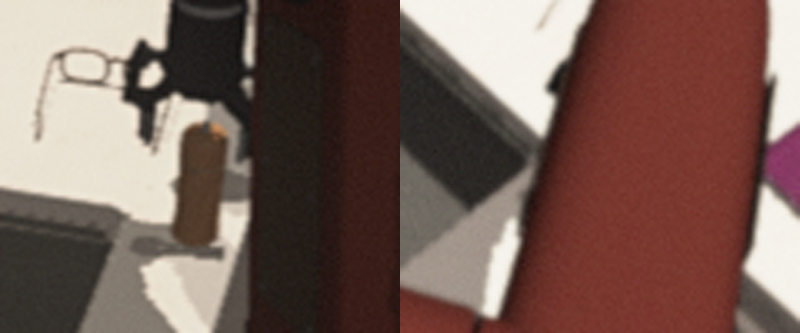

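```bash
python3 -m handwheel '{"grip":[1,1,1,1],"translation":[[-1,-0.6,0],[0,0,0.5],[0,0,0.4],[0,0,0]],"angular":[[0.005,0.004,0.016],[0,0,0],[0,0,0],[0,0,0]]}' 
python3 plan.py 0.537 -0.345 0.152 101.3
```

```text
time: 34.32
tcp_pos: [0.5381, -0.3474, 0.1556]
tcp_rot: [0.002, 0.635, 0.772, -0.0]
contact_force: [0.5, -0.0, -0.6]
opening: 0.0856
t 34.32 tcp [ 0.538 -0.347  0.156] yaw 101.1 open 0.0856 F [ 0.483 -0.01  -0.579] q [-0.777  0.246 -0.015  1.305 -0.     0.599]
turn (tool) [ 0.002  0.004 -0.003]
shift now(cm) [ 0.255 -0.065  0.357]  after turning: [ 0.254 -0.064  0.358]
```

```bash
python3 -m handwheel '{"grip":[1,-1,-1,-1,-1,-1,-1,-1,-1],"translation":[[0.2,0,0.3],[0,0,0],[0,0,0],[0,0,0],[0,0,0],[0,0,0],[0,0,0],[0,0,0],[0,0,0]],"angular":[[0,0,0],[0,0,0],[0,0,0],[0,0,0],[0,0,0],[0,0,0],[0,0,0],[0,0,0],[0,0,0]]}' 50
python3 plan.py 0.4517 0.3379 0.26 44.5
```

```text
time: 35.07
tcp_pos: [0.5376, -0.345, 0.152]
tcp_rot: [0.002, 0.635, 0.772, -0.0]
contact_force: [-0.0, 0.3, -1.0]
opening: 0.0467
t 35.07 tcp [ 0.538 -0.345  0.152] yaw 101.1 open 0.0467 F [-0.02   0.278 -1.028] q [-0.775  0.244 -0.025  1.299 -0.     0.601]
turn (tool) [0.003 0.002 0.989]
shift now(cm) [ 68.629   4.795 -11.019]  after turning: [ 41.738 -54.733 -10.796]
```

```bash
python3 -m handwheel '{"grip":[-1,-1,-1,-1,-1,-1,-1,-1,-1,-1],"translation":[[0,0,-0.8],[0,0,-1.8],[0,0,-2.5],[0,0,-2.5],[0,0,-2.5],[0,0,-2.5],[0,0,-2.5],[0,0,-1.5],[0,0,-0.5],[0,0,0]],"angular":[[0,0,0],[0,0,0.06],[0,0,0.12],[0,0,0.12],[0,0,0.12],[0,0,0.12],[0,0,0.12],[0,0,0.12],[0,0,0.12],[0,0,0.06]]}' 
python3 plan.py 0.4517 0.3379 0.335 44.5
```

```text
time: 35.9
tcp_pos: [0.5355, -0.3427, 0.3336]
tcp_rot: [-0.0, 0.927, 0.374, -0.0]
contact_force: [1.1, -0.7, -2.0]
opening: 0.0468
t 35.9 tcp [ 0.535 -0.343  0.334] yaw 43.9 open 0.0468 F [ 1.064 -0.668 -1.969] q [-0.775  0.227  0.286  1.631 -0.     1.601]
turn (tool) [-0.001  0.    -0.01 ]
shift now(cm) [ 41.161 -54.843  -0.11 ]  after turning: [ 41.728 -54.413  -0.143]
```

```bash
python3 -m handwheel '{"grip":[-1,-1,-1,-1,-1,-1,-1,-1,-1,-1],"translation":[[0.8,-1,0],[1.6,-2,0],[2,-2.6,0],[2,-2.6,0],[2,-2.6,0],[2,-2.6,0],[2,-2.6,0],[2,-2.6,0],[2,-2.6,0],[2,-2.6,0]],"angular":[[0,0,-0.01],[0,0,0],[0,0,0],[0,0,0],[0,0,0],[0,0,0],[0,0,0],[0,0,0],[0,0,0],[0,0,0]]}' 
python3 plan.py 0.4517 0.3379 0.335 44.5
```

```text
time: 36.73
tcp_pos: [0.4991, -0.0378, 0.3382]
tcp_rot: [0.002, 0.928, 0.371, 0.001]
contact_force: [-0.3, 0.0, -1.9]
opening: 0.0468
t 36.73 tcp [ 0.499 -0.038  0.338] yaw 43.6 open 0.0468 F [-0.334  0.04  -1.888] q [-0.336 -0.193 -0.129  1.63  -0.002  2.044]
turn (tool) [ 0.005 -0.001 -0.016]
shift now(cm) [ 22.476 -30.472   0.176]  after turning: [ 22.948 -30.117   0.325]
```

```bash
python3 -m handwheel '{"grip":[-1,-1,-1,-1,-1,-1,-1,-1,-1,-1],"translation":[[2,-2.6,0],[2,-2.6,0],[2,-2.6,0],[2,-2.6,0],[2,-2.6,0],[2,-2.6,0],[2,-2.6,0],[2,-2.6,0],[2,-2.6,0],[1.6,-2.1,0]],"angular":[[0,0,-0.016],[0,0,0],[0,0,0],[0,0,0],[0,0,0],[0,0,0],[0,0,0],[0,0,0],[0,0,0],[0,0,0]]}' 
python3 -m handwheel '{"grip":[-1,-1,-1],"translation":[[1,-1.2,0],[0,0,0],[0,0,0]],"angular":[[0,0,0],[0,0,0],[0,0,0]]}' 
python3 plan.py 0.4517 0.3379 0.335 44.5
```

```text
time: 37.57
tcp_pos: [0.4534, 0.2985, 0.3442]
tcp_rot: [0.003, 0.925, 0.379, 0.005]
contact_force: [0.8, 0.5, -1.3]
opening: 0.0463
time: 37.82
tcp_pos: [0.4496, 0.3198, 0.3454]
tcp_rot: [0.003, 0.924, 0.382, 0.005]
contact_force: [0.1, -1.1, -1.8]
opening: 0.0469
t 37.82 tcp [0.45  0.32  0.345] yaw 45.0 open 0.0469 F [ 0.093 -1.104 -1.843] q [ 0.383 -0.04   0.026  1.626 -0.005  2.74 ]
turn (tool) [ 0.009 -0.007  0.008]
shift now(cm) [ 1.419 -1.136  1.037]  after turning: [ 1.418 -1.138  1.036]
```

```bash
python3 -m handwheel '{"grip":[-1,-1,-1,-1,-1,-1,-1,-1,-1,-1],"translation":[[1.3,-1.1,1],[0,0,2],[0,0,3],[0,0,3],[0,0,3],[0,0,2],[0,0,1],[0,0,0.5],[0,0,0],[0,0,0]],"angular":[[0.009,-0.007,0.008],[0,0,0],[0,0,0],[0,0,0],[0,0,0],[0,0,0],[0,0,0],[0,0,0],[0,0,0],[0,0,0]]}' 
python3 plan.py 0.4517 0.3379 0.158 44.5
python3 look.py .47 .35 .06 b10
```

```text
time: 38.65
tcp_pos: [0.4552, 0.3297, 0.1904]
tcp_rot: [0.001, 0.927, 0.375, 0.003]
contact_force: [-0.1, -0.4, -1.3]
opening: 0.0468
t 38.65 tcp [0.455 0.33  0.19 ] yaw 44.0 open 0.0468 F [-0.072 -0.355 -1.284] q [ 0.395 -0.008 -0.225  1.348 -0.001  2.768]
turn (tool) [ 0.004 -0.006 -0.008]
shift now(cm) [ 0.303 -0.849  3.238]  after turning: [ 0.328 -0.834  3.24 ]
```

View pics/b10.png

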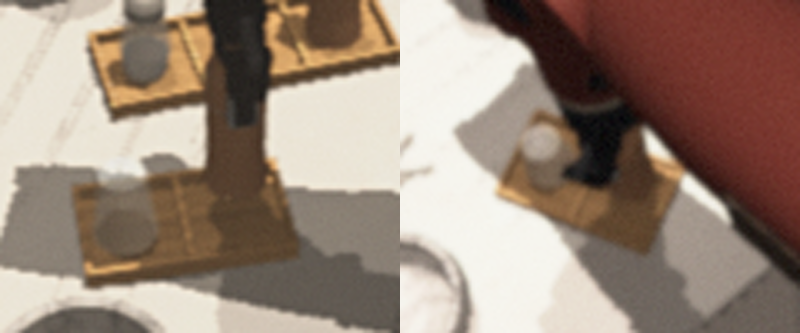

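The small glass stands in its compartment, and the second mill is over the other one, about 8 mm off in y. I'll correct that and lower it.

```bash
python3 -m handwheel '{"grip":[-1,-1,-1,-1,-1,-1,-1],"translation":[[0.3,-0.8,0.8],[0,0,1],[0,0,0.6],[0,0,0.4],[0,0,0.2],[0,0,0.1],[0,0,0]],"angular":[[0.004,-0.006,-0.008],[0,0,0],[0,0,0],[0,0,0],[0,0,0],[0,0,0],[0,0,0]]}' 
python3 plan.py 0.4517 0.3379 0.158 44.5
```

```text
time: 39.33
tcp_pos: [0.4531, 0.3399, 0.1597]
tcp_rot: [-0.0, 0.925, 0.38, 0.002]
contact_force: [-0.5, -0.5, -1.1]
opening: 0.0466
t 39.33 tcp [0.453 0.34  0.16 ] yaw 44.6 open 0.0466 F [-0.528 -0.493 -1.077] q [ 0.413  0.022 -0.25   1.294  0.     2.776]
turn (tool) [ 0.001 -0.004  0.002]
shift now(cm) [-0.246  0.045  0.171]  after turning: [-0.245  0.046  0.172]
```

```bash
python3 -m handwheel '{"grip":[-1,-1,-1],"translation":[[0,0,0.3],[0,0,0.1],[0,0,0]],"angular":[[0,0,0],[0,0,0],[0,0,0]]}' 
python3 -m handwheel '{"grip":[0.3,0.6,1,1,1,1,1,1,1,1],"translation":[[0,0,0],[0,0,0],[0,0,0],[0,0,0],[0,0,-1],[0,0,-2],[0,0,-3],[0,0,-3],[0,0,-2],[0,0,-1]],"angular":[[0,0,0],[0,0,0],[0,0,0],[0,0,0],[0,0,0],[0,0,0],[0,0,0],[0,0,0],[0,0,0],[0,0,0]]}' 
python3 plan.py 0.547 -0.443 0.27 101.3
```

```text
time: 39.58
tcp_pos: [0.4544, 0.3406, 0.1584]
tcp_rot: [-0.001, 0.925, 0.38, 0.004]
contact_force: [0.1, -0.1, -0.6]
opening: 0.0468
time: 40.42
tcp_pos: [0.4518, 0.339, 0.2831]
tcp_rot: [-0.0, 0.925, 0.379, 0.002]
contact_force: [0.9, 1.1, 0.5]
opening: 0.0856
t 40.42 tcp [0.452 0.339 0.283] yaw 44.6 open 0.0856 F [0.865 1.099 0.453] q [ 0.412 -0.011 -0.059  1.519  0.001  2.775]
turn (tool) [ 0.003 -0.003 -0.99 ]
shift now(cm) [-48.118  62.376   1.163]  after turning: [-78.549  -5.984   1.31 ]
```

```bash
python3 - <<'E'
from h import *
np.set_printoptions(precision=4,suppress=True)
for c in("top","side"):
  cam(c)
  for d in outline_of(c,"tall_glass")[:2]:
    u=plane(c,(d["bbox"][0]+d["bbox"][2]/2,d["bbox"][1]+d["bbox"][3]/2),.07)[:2]
    if u[1]>-.3: continue
    print(c,d["p"],fit({c:d["region"]},lambda p:cyl(*p,PROF["tall_glass"]),u,(.01,.01)))
E
python3 look.py .547 -.443 .07 b11
```

```text
top 0.92 (array([ 0.5447, -0.4391]), np.float64(0.1630979035212701))
side 0.62 (array([ 0.5477, -0.4445]), np.float64(0.10395542014946749))
```

View pics/b11.png

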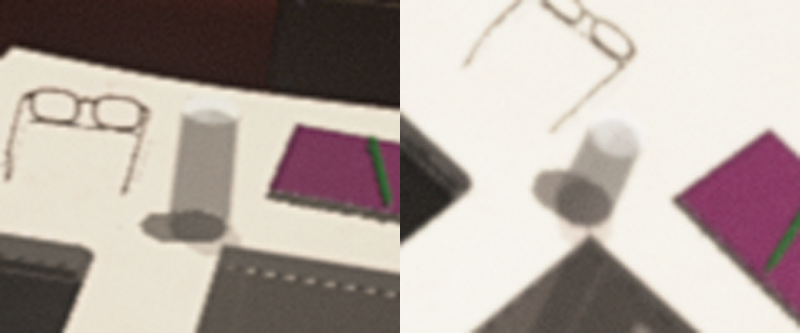

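The tall glass stands clear at the row's end, and both cameras put it near (0.546, -0.442). I'll go there.

```bash
python3 -m handwheel '{"grip":[1,1,1,1,1,1,1,1,1,1],"translation":[[0,0,0],[0,0,0],[0,0,0],[0,0,0],[0,0,0],[0,0,0],[0,0,0],[0,0,0],[0,0,0],[-2,0,0]],"angular":[[0,0,-0.11],[0,0,-0.11],[0,0,-0.11],[0,0,-0.11],[0,0,-0.11],[0,0,-0.11],[0,0,-0.11],[0,0,-0.11],[0,0,-0.1],[0,0,0]]}' 
python3 -m handwheel '{"grip":[1,1,1,1,1,1,1,1,1,1],"translation":[[-3.7,-0.3,0],[-3.7,-0.3,0],[-3.7,-0.3,0],[-3.7,-0.3,0],[-3.7,-0.3,0],[-3.7,-0.3,0],[-3.7,-0.3,0],[-3.7,-0.3,0],[-3.7,-0.3,0],[-3.7,-0.3,0]],"angular":[[0,0,0],[0,0,0],[0,0,0],[0,0,0],[0,0,0],[0,0,0],[0,0,0],[0,0,0],[0,0,0],[0,0,0]]}' 
python3 plan.py 0.5465 -0.442 0.27 101.3
```

```text
time: 41.55
tcp_pos: [0.4491, 0.3182, 0.2604]
tcp_rot: [-0.007, 0.618, 0.786, -0.012]
contact_force: [0.5, 1.3, -0.6]
opening: 0.0853
time: 42.38
tcp_pos: [0.5028, -0.0598, 0.2456]
tcp_rot: [-0.016, 0.613, 0.79, -0.018]
contact_force: [1.3, 0.3, 0.6]
opening: 0.0853
t 42.38 tcp [ 0.503 -0.06   0.246] yaw 104.4 open 0.0853 F [1.324 0.266 0.608] q [-0.365 -0.137 -0.247  1.501 -0.025  0.955]
turn (tool) [-0.048 -0.002  0.053]
shift now(cm) [-38.103  -5.363  -2.321]  after turning: [-38.338  -3.209  -2.437]
```

```bash
python3 -m handwheel '{"grip":[1,1,1,1,1,1,1,1,1,1],"translation":[[0,0,-0.8],[-1.5,-0.2,-0.8],[-3.5,-0.3,-0.4],[-3.5,-0.3,0],[-3.5,-0.3,0],[-3.5,-0.3,0],[-3.5,-0.3,0],[-3.5,-0.3,0],[-3.5,-0.3,0],[-3.5,-0.3,0]],"angular":[[-0.048,0,0.053],[0,0,0],[0,0,0],[0,0,0],[0,0,0],[0,0,0],[0,0,0],[0,0,0],[0,0,0],[0,0,0]]}' 
python3 plan.py 0.5465 -0.442 0.27 101.3
```

```text
time: 43.22
tcp_pos: [0.5281, -0.3673, 0.2452]
tcp_rot: [-0.012, 0.636, 0.772, 0.0]
contact_force: [-0.5, -0.2, 0.9]
opening: 0.0855
t 43.22 tcp [ 0.528 -0.367  0.245] yaw 101.0 open 0.0855 F [-0.51  -0.157  0.889] q [-0.81   0.261  0.165  1.5   -0.003  0.569]
turn (tool) [-0.016 -0.02  -0.005]
shift now(cm) [-7.634  0.334 -2.632]  after turning: [-7.686  0.337 -2.477]
```

```bash
python3 -m handwheel '{"grip":[1,1,1,1,1,1],"translation":[[-2,0.1,-0.5],[-2.5,0.1,-0.5],[-2,0.1,-0.2],[0,0,0],[0,0,0],[0,0,0]],"angular":[[-0.016,-0.02,-0.005],[0,0,0],[0,0,0],[0,0,0],[0,0,0],[0,0,0]]}' 
python3 plan.py 0.5465 -0.442 0.25 101.3
```

```text
time: 43.72
tcp_pos: [0.5394, -0.4389, 0.2424]
tcp_rot: [-0.008, 0.637, 0.771, 0.001]
contact_force: [0.0, 0.8, -0.5]
opening: 0.0855
t 43.72 tcp [ 0.539 -0.439  0.242] yaw 100.9 open 0.0855 F [ 0.01   0.784 -0.501] q [-0.87   0.418  0.348  1.517 -0.001  0.511]
turn (tool) [-0.008 -0.013 -0.008]
shift now(cm) [-0.425  0.632 -0.77 ]  after turning: [-0.44   0.635 -0.759]
```

```bash
python3 -m handwheel '{"grip":[1,1,1,1],"translation":[[-0.3,0.6,0],[0,0,0],[0,0,0],[0,0,0]],"angular":[[-0.008,-0.013,-0.008],[0,0,0],[0,0,0],[0,0,0]]}' 
python3 plan.py 0.5465 -0.442 0.225 101.3
```

```text
time: 44.05
tcp_pos: [0.5466, -0.4373, 0.2408]
tcp_rot: [-0.001, 0.632, 0.775, 0.0]
contact_force: [0.4, -0.3, 0.2]
opening: 0.0858
t 44.05 tcp [ 0.547 -0.437  0.241] yaw 101.5 open 0.0858 F [ 0.399 -0.308  0.221] q [-0.861  0.416  0.344  1.5    0.     0.508]
turn (tool) [-0.001 -0.002  0.004]
shift now(cm) [-0.462 -0.103  1.58 ]  after turning: [-0.46  -0.102  1.581]
```

```bash
python3 -m handwheel '{"grip":[1,1,1,1,1],"translation":[[-0.4,-0.1,0],[0,0,1.2],[0,0,1.3],[0,0,0.6],[0,0,0]],"angular":[[0,0,0],[0,0,0],[0,0,0],[0,0,0],[0,0,0]]}' 
python3 plan.py 0.5465 -0.442 0.205 101.3
python3 look.py .547 -.443 .12 b12
```

```text
time: 44.47
tcp_pos: [0.5468, -0.4408, 0.2075]
tcp_rot: [-0.0, 0.632, 0.775, 0.0]
contact_force: [0.2, 0.1, 0.2]
opening: 0.0853
t 44.47 tcp [ 0.547 -0.441  0.207] yaw 101.6 open 0.0853 F [0.169 0.131 0.214] q [-0.864  0.424  0.293  1.441  0.     0.504]
turn (tool) [-0.    -0.001  0.006]
shift now(cm) [-0.116 -0.056  0.25 ]  after turning: [-0.116 -0.055  0.25 ]
```

View pics/b12.png

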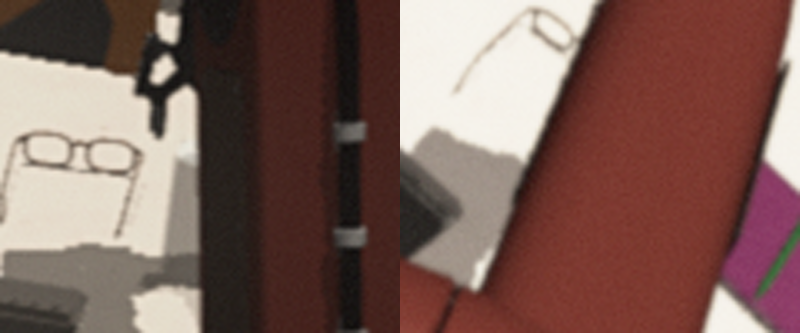

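The far finger's tip (crop 158,130) clears the glass's edge (178,150) by about 4 image pixels, roughly 8–10 mm as planned. I'll go down slowly.

```bash
python3 -m handwheel '{"grip":[1,1,1,1,1],"translation":[[0,0,0.8],[0,0,0.9],[0,0,0.6],[0,0,0],[0,0,0]],"angular":[[0,0,0.003],[0,0,0],[0,0,0],[0,0,0],[0,0,0]]}' 
python3 plan.py 0.5465 -0.442 0.158 101.3
```

```text
time: 44.98
tcp_pos: [0.5471, -0.4413, 0.184]
tcp_rot: [0.001, 0.633, 0.774, -0.0]
contact_force: [1.1, -0.2, 1.1]
opening: 0.0854
t 44.98 tcp [ 0.547 -0.441  0.184] yaw 101.4 open 0.0854 F [ 1.108 -0.202  1.103] q [-0.864  0.429  0.257  1.397  0.     0.507]
turn (tool) [0.001 0.001 0.002]
shift now(cm) [-0.056 -0.075  2.6  ]  after turning: [-0.059 -0.073  2.6  ]
```

```bash
python3 -m handwheel '{"grip":[1,1,1,1,1,1],"translation":[[0,0,0.8],[0,0,0.9],[0,0,0.6],[0,0,0.3],[0,0,0.1],[0,0,0]],"angular":[[0,0,0],[0,0,0],[0,0,0],[0,0,0],[0,0,0],[0,0,0]]}' 
python3 plan.py 0.5465 -0.442 0.158 101.3
```

```text
time: 45.48
tcp_pos: [0.5471, -0.4413, 0.1539]
tcp_rot: [0.001, 0.633, 0.774, -0.0]
contact_force: [-1.6, -0.6, 0.1]
opening: 0.0854
t 45.48 tcp [ 0.547 -0.441  0.154] yaw 101.4 open 0.0854 F [-1.644 -0.575  0.149] q [-0.864  0.44   0.216  1.345  0.     0.507]
turn (tool) [0.001 0.001 0.002]
shift now(cm) [-0.062 -0.072 -0.412]  after turning: [-0.062 -0.072 -0.412]
```

```bash
python3 -m handwheel '{"grip":[-1,-1,-1,-1,-1,-1,-1,-1],"translation":[[0,0,-0.3],[0,0,0],[0,0,0],[0,0,0],[0,0,0],[0,0,0],[0,0,0],[0,0,0]],"angular":[[0,0,0],[0,0,0],[0,0,0],[0,0,0],[0,0,0],[0,0,0],[0,0,0],[0,0,0]]}' 60
python3 plan.py 0.5435 0.1757 0.335 47.8
```

```text
time: 46.15
tcp_pos: [0.5472, -0.4414, 0.1579]
tcp_rot: [0.001, 0.633, 0.774, -0.0]
contact_force: [0.4, 0.6, -2.3]
opening: 0.061
t 46.15 tcp [ 0.547 -0.441  0.158] yaw 101.4 open 0.061 F [ 0.429  0.599 -2.332] q [-0.864  0.438  0.221  1.352  0.     0.507]
turn (tool) [0.002 0.001 0.936]
shift now(cm) [ 60.536  11.864 -17.788]  after turning: [ 45.463 -41.729 -17.708]
```

```bash
python3 -m handwheel '{"grip":[-1,-1,-1,-1,-1,-1,-1,-1,-1,-1],"translation":[[0,0,-0.8],[0,0,-1.8],[0,0,-2.5],[0,0,-2.5],[0,0,-2.5],[0,0,-2.5],[0,0,-2.5],[0,0,-1.5],[0,0,-0.5],[0,0,0]],"angular":[[0,0,0],[0,0,0.06],[0,0,0.12],[0,0,0.12],[0,0,0.12],[0,0,0.12],[0,0,0.12],[0,0,0.12],[0,0,0.1],[0,0,0.04]]}' 
python3 plan.py 0.5435 0.1757 0.34 47.8
```

```text
time: 46.98
tcp_pos: [0.5457, -0.4395, 0.3401]
tcp_rot: [-0.0, 0.919, 0.394, 0.0]
contact_force: [-0.1, -0.4, -1.5]
opening: 0.0609
t 46.98 tcp [ 0.546 -0.439  0.34 ] yaw 46.4 open 0.0609 F [-0.099 -0.433 -1.483] q [-0.864  0.453  0.571  1.689  0.     1.467]
turn (tool) [-0.001 -0.    -0.024]
shift now(cm) [ 44.418 -42.563   0.05 ]  after turning: [ 45.429 -41.483   0.006]
```

```bash
python3 -m handwheel '{"grip":[-1,-1,-1,-1,-1,-1,-1,-1,-1,-1],"translation":[[0.8,-0.7,0],[1.6,-1.5,0],[2.2,-2,0],[2.2,-2,0],[2.2,-2,0],[2.2,-2,0],[2.2,-2,0],[2.2,-2,0],[2.2,-2,0],[2.2,-2,0]],"angular":[[0,0,-0.024],[0,0,0],[0,0,0],[0,0,0],[0,0,0],[0,0,0],[0,0,0],[0,0,0],[0,0,0],[0,0,0]]}' 
python3 plan.py 0.5435 0.1757 0.34 47.8
```

```text
time: 47.82
tcp_pos: [0.5387, -0.1566, 0.3399]
tcp_rot: [-0.0, 0.91, 0.415, 0.0]
contact_force: [1.1, 0.9, -1.7]
opening: 0.0608
t 47.82 tcp [ 0.539 -0.157  0.34 ] yaw 49.1 open 0.0608 F [ 1.092  0.941 -1.655] q [-0.516 -0.004  0.051  1.626  0.     1.769]
turn (tool) [-0.    -0.     0.022]
shift now(cm) [ 25.422 -21.411  -0.003]  after turning: [ 24.939 -21.971  -0.013]
```

```bash
python3 -m handwheel '{"grip":[-1,-1,-1,-1,-1,-1,-1,-1,-1,-1],"translation":[[2.2,-1.9,0],[2.2,-1.9,0],[2.2,-1.9,0],[2.2,-1.9,0],[2.2,-1.9,0],[2.2,-1.9,0],[2.2,-1.9,0],[2.2,-1.9,0],[2.2,-1.9,0],[1.5,-1.4,0]],"angular":[[0,0,0.022],[0,0,0],[0,0,0],[0,0,0],[0,0,0],[0,0,0],[0,0,0],[0,0,0],[0,0,0],[0,0,0]]}' 
python3 -m handwheel '{"grip":[-1,-1,-1],"translation":[[0.8,-0.8,0],[0,0,0],[0,0,0]],"angular":[[0,0,0],[0,0,0],[0,0,0]]}' 
python3 plan.py 0.5435 0.1757 0.34 47.8
```

```text
time: 48.65
tcp_pos: [0.5301, 0.1481, 0.3407]
tcp_rot: [-0.001, 0.907, 0.422, 0.001]
contact_force: [0.2, 0.4, -1.4]
opening: 0.0611
time: 48.9
tcp_pos: [0.5258, 0.1659, 0.3408]
tcp_rot: [-0.002, 0.903, 0.429, 0.001]
contact_force: [0.0, -0.4, -1.9]
opening: 0.0609
t 48.9 tcp [0.526 0.166 0.341] yaw 50.9 open 0.0609 F [ 0.045 -0.448 -1.941] q [ 0.067 -0.034  0.023  1.628  0.004  2.321]
turn (tool) [-0.002 -0.003  0.053]
shift now(cm) [1.879 0.757 0.082]  after turning: [1.917 0.656 0.078]
```

```bash
python3 -m handwheel '{"grip":[-1,-1,-1,-1,-1],"translation":[[1.6,0.6,0],[0.2,0,0],[0,0,0],[0,0,0],[0,0,0]],"angular":[[-0.002,-0.003,0.053],[0,0,0],[0,0,0],[0,0,0],[0,0,0]]}' 
python3 plan.py 0.5435 0.1757 0.34 47.8
```

```text
time: 49.32
tcp_pos: [0.5405, 0.174, 0.3408]
tcp_rot: [0.0, 0.913, 0.407, -0.001]
contact_force: [-0.4, 0.9, -1.3]
opening: 0.0609
t 49.32 tcp [0.541 0.174 0.341] yaw 48.1 open 0.0609 F [-0.383  0.898 -1.281] q [ 0.081  0.019  0.076  1.63  -0.001  2.384]
turn (tool) [-0.001  0.002  0.005]
shift now(cm) [0.324 0.107 0.078]  after turning: [0.325 0.105 0.078]
```

```bash
python3 -m handwheel '{"grip":[-1,-1,-1,-1,-1,-1,-1,-1,-1],"translation":[[0.3,0.1,0],[0,0,1],[0,0,2],[0,0,3],[0,0,3],[0,0,2],[0,0,1],[0,0,0],[0,0,0]],"angular":[[0,0,0.005],[0,0,0],[0,0,0],[0,0,0],[0,0,0],[0,0,0],[0,0,0],[0,0,0],[0,0,0]]}' 
python3 plan.py 0.5435 0.1757 0.2 47.8
python3 - <<'E'
from h import *
np.set_printoptions(precision=4,suppress=True)
s=read_state(); t=s["tcp_pos"]
for c in("side","top"):
    cam(c)
    for n,g in (("long_caddy",None),("tall_glass",t),("shaker",(.6,.237)),("mill_1",(.49,.115))):
        for d in outline_of(c,n)[:3]:
            if d["p"]<.35: continue
            b=d["bbox"]; uv=(b[0]+b[2]/2,b[1]+b[3]/2)
            if n=="long_caddy":
                print(c,n,d["p"],fit({c:d["region"]},lambda p:box(*p,.246,.092),(.543,.176,.834),(.01,.01,.05)))
            else:
                z0=t[2]-.158 if n=="tall_glass" else .006
                f=lambda p:cyl(*p,[(r,z+z0) for r,z in PROF[n]])
                print(c,n,d["p"],b,plane(c,uv,z0+.06)[:2],fit({c:d["region"]},f,g[:2],(.008,.008)))
E
python3 look.py .5435 .176 .06 b13
```

```text
time: 50.07
tcp_pos: [0.5424, 0.173, 0.2139]
tcp_rot: [0.0, 0.914, 0.405, -0.0]
contact_force: [0.0, -0.2, -1.2]
opening: 0.061
t 50.07 tcp [0.542 0.173 0.214] yaw 47.8 open 0.061 F [ 0.027 -0.245 -1.161] q [ 0.079  0.013 -0.161  1.397 -0.001  2.387]
turn (tool) [ 0.001  0.001 -0.   ]
shift now(cm) [ 0.273 -0.103  1.385]  after turning: [ 0.273 -0.102  1.385]
side long_caddy 0.73 (array([0.5447, 0.1754, 0.8314]), np.float64(0.5340256596465748))
side tall_glass 0.63 [297.5, 231.9, 23.0, 50.3] [0.5447 0.1735] (array([0.5384, 0.1731]), np.float64(0.5658852293973824))
side tall_glass 0.41 [255.9, 322.5, 68.6, 35.9] [0.4233 0.449 ] (array([ 2.6907, -2.3425]), np.float64(1.0))
side shaker 0.77 [269.8, 268.7, 16.3, 30.0] [0.588  0.2593] (array([0.6043, 0.2336]), np.float64(0.2852491940172295))
side mill_1 0.64 [294.4, 304.4, 18.6, 41.9] [0.4487 0.3522] (array([ 2.6383, -2.4005]), np.float64(1.0))
side mill_1 0.58 [328.2, 242.0, 18.7, 49.2] [0.4886 0.1161] (array([0.4907, 0.119 ]), np.float64(0.12398059078913766))
top long_caddy 0.9 (array([0.5455, 0.178 , 0.8291]), np.float64(1.2075674998433876))
top long_caddy 0.68 (array([0.5665, 0.1429, 0.8898]), np.float64(5.543036053130931))
top tall_glass 0.75 [281.0, 238.4, 19.0, 29.4] [0.5377 0.1709] (array([0.5341, 0.173 ]), np.float64(1.1599729546991209))
top shaker 0.51 [263.3, 245.2, 10.0, 20.6] [0.5823 0.2318] (array([0.6007, 0.238 ]), np.float64(0.21153626499143346))
top mill_1 0.59 [244.4, 291.8, 16.8, 22.8] [0.4544 0.338 ] (array([0.488, 0.127]), np.float64(2.0261236802413274))
top mill_1 0.39 [307.0, 272.3, 8.3, 5.0] [0.4622 0.1354] (array([0.495 , 0.1237]), np.float64(11.899051233396584))
```

View pics/b13.png

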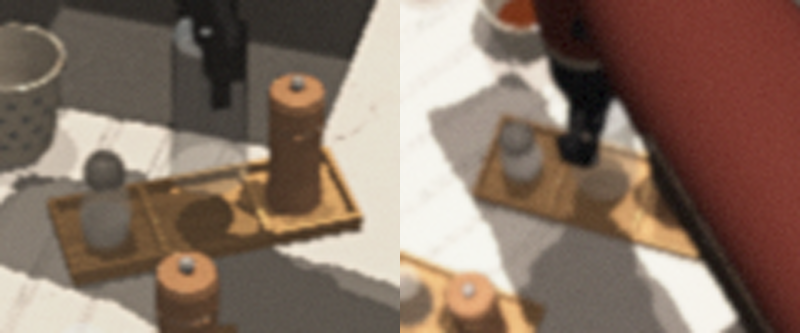

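The tall glass hangs centred over the middle compartment. Shaker and mill stand upright in the ends. I'll lower it.

```bash
python3 -m handwheel '{"grip":[-1,-1,-1,-1,-1],"translation":[[0.25,-0.1,0.4],[0,0,1.2],[0,0,1.2],[0,0,0.5],[0,0,0]],"angular":[[0,0,0],[0,0,0],[0,0,0],[0,0,0],[0,0,0]]}' 
python3 plan.py 0.5435 0.1757 0.164 47.8
```

```text
time: 51.08
tcp_pos: [0.5437, 0.176, 0.1773]
tcp_rot: [0.001, 0.914, 0.405, 0.0]
contact_force: [-0.1, 0.0, -2.6]
opening: 0.0612
t 51.08 tcp [0.544 0.176 0.177] yaw 47.8 open 0.0612 F [-0.146  0.015 -2.589] q [ 0.085  0.032 -0.208  1.33  -0.001  2.392]
turn (tool) [ 0.001 -0.    -0.   ]
shift now(cm) [-0.039  0.003  1.328]  after turning: [-0.039  0.004  1.328]
```

```bash
python3 -m handwheel '{"grip":[-1,-1,-1,-1,-1],"translation":[[0,0,0.4],[0,0,0.5],[0,0,0.3],[0,0,0.1],[0,0,0]],"angular":[[0,0,0],[0,0,0],[0,0,0],[0,0,0],[0,0,0]]}' 
python3 plan.py 0.5435 0.1757 0.164 47.8
```

```text
time: 51.5
tcp_pos: [0.5436, 0.1762, 0.1637]
tcp_rot: [0.0, 0.914, 0.405, 0.0]
contact_force: [0.3, -1.1, -1.7]
opening: 0.0612
t 51.5 tcp [0.544 0.176 0.164] yaw 47.8 open 0.0612 F [ 0.311 -1.083 -1.731] q [ 0.085  0.039 -0.226  1.305 -0.001  2.392]
turn (tool) [ 0.001 -0.     0.   ]
shift now(cm) [-0.042  0.023 -0.033]  after turning: [-0.042  0.023 -0.033]
```

```bash
for i in 1 ; do python3 -m handwheel '{"grip":[-1,-1,-1],"translation":[[0,0,0.15],[0,0,0.1],[0,0,0]],"angular":[[0,0,0],[0,0,0],[0,0,0]]}'; done
python3 look.py .5435 .176 .06 b14
```

```text
time: 51.75
tcp_pos: [0.5443, 0.1765, 0.1636]
tcp_rot: [0.001, 0.914, 0.405, 0.002]
contact_force: [0.6, 0.3, -2.7]
opening: 0.061
```

View pics/b14.png

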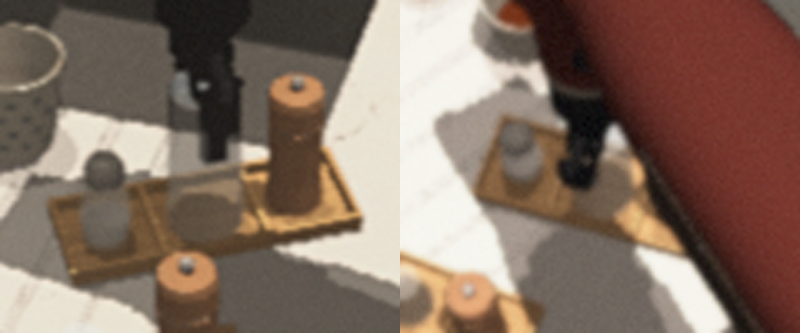

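```bash
python3 -m handwheel '{"grip":[-1,-1,-1,-1],"translation":[[0,0,0.3],[0,0,0.2],[0,0,0],[0,0,0]],"angular":[[0,0,0],[0,0,0],[0,0,0],[0,0,0]]}'; python3 plan.py 0.5435 0.1757 0.164 47.8
```

```text
time: 52.18
tcp_pos: [0.5454, 0.1771, 0.164]
tcp_rot: [0.001, 0.914, 0.406, 0.004]
contact_force: [0.5, -0.2, -2.5]
opening: 0.0611
t 52.18 tcp [0.545 0.177 0.164] yaw 47.8 open 0.0611 F [ 0.45  -0.21  -2.509] q [ 0.086  0.036 -0.228  1.298  0.001  2.392]
turn (tool) [ 0.005 -0.007  0.001]
shift now(cm) [-0.238 -0.047  0.001]  after turning: [-0.238 -0.047  0.003]
```

The tool no longer goes lower, so the glass rests on the floor. I'll release it and rise.

```bash
python3 -m handwheel '{"grip":[0.5,0.7,1,1,1,1,1,1,1,1],"translation":[[0,0,0],[0,0,0],[0,0,0],[0,0,0],[0,0,0],[0,0,-1],[0,0,-2],[0,0,-3],[0,0,-3],[0,0,-3]],"angular":[[0,0,0],[0,0,0],[0,0,0],[0,0,0],[0,0,0],[0,0,0],[0,0,0],[0,0,0],[0,0,0],[0,0,0]]}' 
python3 plan.py 0.45 -0.25 0.34 47.8
```

```text
time: 53.02
tcp_pos: [0.5409, 0.1764, 0.2813]
tcp_rot: [-0.001, 0.914, 0.405, -0.002]
contact_force: [0.2, 0.2, -0.4]
opening: 0.0855
t 53.02 tcp [0.541 0.176 0.281] yaw 47.8 open 0.0855 F [ 0.249  0.222 -0.386] q [ 0.085  0.011 -0.04   1.525  0.001  2.392]
turn (tool) [-0.004  0.003  0.   ]
shift now(cm) [-37.721  21.862  -5.851]  after turning: [-37.694  21.903  -5.873]
```

```bash
python3 -m handwheel '{"grip":[1,1,1,1,1,1,1,1,1,1],"translation":[[0,0,-2],[0,0,-2],[-1,0.6,-1],[-3,1.7,0],[-3,1.7,0],[-3,1.7,0],[-3,1.7,0],[-3,1.7,0],[-3,1.7,0],[-3,1.7,0]],"angular":[[0,0,0],[0,0,0],[0,0,0],[0,0,0],[0,0,0],[0,0,0],[0,0,0],[0,0,0],[0,0,0],[0,0,0]]}' 
python3 -m handwheel '{"grip":[1,1,1,1,1,1,1],"translation":[[-3,1.7,0],[-3,1.7,0],[-3,1.7,0],[-3,1.7,0],[-2,1.2,0],[0,0,0],[0,0,0]],"angular":[[0,0,0],[0,0,0],[0,0,0],[0,0,0],[0,0,0],[0,0,0],[0,0,0]]}'
python3 - <<'E'
from h import *
np.set_printoptions(precision=4,suppress=True)
LC=(.5435,.1757,.834);SC=(.480,.364,.747)
def loc(p,C):
    d=np.array(p)-C[:2];c,s=np.cos(C[2]),np.sin(C[2]);return np.array([c*d[0]+s*d[1],-s*d[0]+c*d[1]])*1000
print(read_state()["tcp_pos"])
for c in("side","top"):
    cam(c); cv2.imwrite(f"pics/{c}_end.png",CAM[c]["pixels"][:,:,::-1])
    for n in("tall_glass","shaker","small_glass","mill_1","stout_glass"):
        for d in outline_of(c,n)[:3]:
            if d["p"]<.35: continue
            b=d["bbox"]; uv=(b[0]+b[2]/2,b[1]+b[3]/2); z0=0 if n=="stout_glass" else .006
            g=plane(c,uv,PROF[n][-1][1]/2)[:2]
            x,e=fit({c:d["region"]},lambda p:cyl(*p,[(r,z+z0) for r,z in PROF[n]]),g,(.008,.008))
            print(c,n,round(d["p"],2),b,x,round(e,2),"long",loc(x,LC).round(),"short",loc(x,SC).round())
E
python3 look.py .53 .25 .05 b15
```

```text
time: 53.85
tcp_pos: [0.484, -0.0779, 0.3462]
tcp_rot: [0.002, 0.912, 0.41, 0.005]
contact_force: [1.0, -0.5, -0.0]
opening: 0.0858
time: 54.43
tcp_pos: [0.4414, -0.2515, 0.3458]
tcp_rot: [0.002, 0.914, 0.406, 0.004]
contact_force: [1.1, 0.8, 0.5]
opening: 0.0855
[ 0.4414 -0.2515  0.3458]
side tall_glass 0.9 [295.7, 244.3, 22.4, 49.5] [0.5454 0.178 ] 0.08 long [3. 0.] short [ -78. -181.]
side shaker 0.85 [271.3, 268.2, 15.2, 31.4] [0.5999 0.2383] 0.19 long [84.  0.] short [   3. -174.]
side small_glass 0.88 [261.0, 321.4, 23.5, 29.3] [0.5118 0.3967] 0.15 long [142. 172.] short [46.  2.]
side mill_1 0.89 [293.8, 298.9, 19.8, 45.8] [0.4552 0.3421] 0.15 long [ 64. 177.] short [-33.   1.]
side mill_1 0.59 [329.8, 241.9, 16.4, 47.5] [0.4927 0.1167] 0.15 long [-78.  -2.] short [-159. -190.]
side mill_1 0.51 [262.8, 322.4, 19.0, 28.0] [0.511  0.3951] 1.04 long [141. 171.] short [44.  2.]
side stout_glass 0.78 [198.5, 280.2, 30.0, 41.6] [0.7112 0.3833] 0.1 long [266.  15.] short [ 183. -143.]
side stout_glass 0.4 [290.9, 301.3, 22.6, 44.3] [0.4697 0.3242] 0.57 long [ 60. 154.] short [-35. -2
[... 211 characters left out ...]
r 0.69 [219.1, 283.3, 55.5, 44.5] [0.4477 0.3841] 0.79 long [ 90. 211.] short [-10.  37.]
top shaker 0.39 [199.7, 224.8, 25.0, 35.7] [0.7117 0.3929] 0.55 long [274.  21.] short [ 190. -136.]
top small_glass 0.72 [225.5, 290.4, 13.7, 17.2] [0.51   0.3923] 0.19 long [138. 170.] short [41.  0.]
top small_glass 0.56 [162.1, 321.2, 43.4, 45.5] [0.4204 0.6042] 0.8 long [235. 379.] short [120. 217.]
top mill_1 0.91 [305.2, 254.7, 14.6, 23.3] [0.4911 0.1174] 0.14 long [-78.  -0.] short [-159. -189.]
top mill_1 0.6 [244.3, 292.8, 16.7, 21.0] [0.4539 0.34  ] 0.13 long [ 62. 177.] short [-35.   0.]
top stout_glass 0.65 [202.9, 225.6, 23.1, 33.7] [0.7098 0.3809] 0.17 long [264.  15.] short [ 180. -144.]
```

View pics/b15.png

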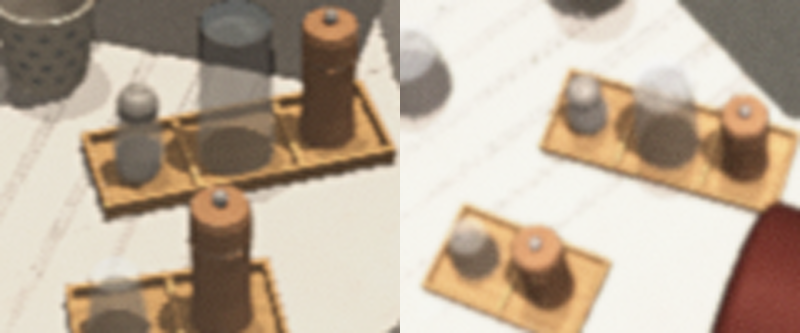

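The picture shows all five things upright in their compartments: shaker, tall glass and mill in the long caddy, small glass and mill in the short one. Both cameras put each within about 8 mm of its compartment centre. The stout glass fits within 3 mm of where it started. I'll hand it in.

```bash
python3 -c "
from rig import *
print(sign_off())"
```

```text
the job is handed in; nothing more can be done
None
```

Both caddies are made up and the job is handed in, at about 55 s of the 136 s allowed. The system reported no verdict.

- **Long caddy:** the tall glass is in the middle compartment, the shaker in the far end and one mill in the near end.
- **Short caddy:** the small glass is in the far compartment and the other mill in the near one.

**Last checks:** after the arm had moved away, both cameras showed all five things upright.

| Thing | Distance from compartment centre (limit 21 mm in x and y) |
|---|---|
| Tall glass | 1–3 mm |
| Shaker | 1–2 mm |
| Mill in long caddy | about 4 mm |
| Small glass | 2.5–8 mm |
| Mill in short caddy | 4–6 mm |

The stout glass measured within about 3 mm of its starting position, which is as close as the cameras can tell. The arm ended clear of everything with the gripper open.

**Disagreements and gaps:**
- The two cameras differed by up to about 5 mm.
- The networks sometimes gave false second matches, such as the stout glass or the short caddy labelled as the shaker. I discarded these because their positions or fits were wrong.
- The force readings did not clearly show contact when the small glass and the mills were set down, so they may have dropped a millimetre or so on release. I did not measure resting heights directly, and the final pictures show everything standing on the compartment floors.

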